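Fit a retaining ring on a pulley shaft with ring pliers

ROBOT

A 6-joint arm with a two-finger parallel gripper is mounted at the origin on the work surface. World frame = base frame: x ahead of the robot, y to its left, z up, the work surface at z = 0. Lengths are in m, angles in rad, forces in N, time in s.
With the tool pointing down it reaches from about 0.3 to 0.875 m from the base axis. Payload 6.4 kg.
Tool frame: the origin (TCP) lies between the finger pads; the fingertips stand ctrl.tip_extent ahead of it and the grasp point (between the pads) is the TCP (ctrl.tip_extent is the distance from the TCP to the fingertips, in m); z points along the fingers, y is the line along which they close (so a half turn about z gives the same grasp; the last joint's range is limited). The gripper opens to 85 mm and grips with 20 to 120 N. Pads are 22 mm wide; open, the fingers measure 114 mm over their backs; the gripper's body (76 mm by 85 mm) begins 54 mm behind the grasp point. The pads swing forward as they close: fully open they stand 13 mm farther back than shut.
Start: joints at [0.96, 0.181, 1.607, -0, 1.354, -0.206], TCP at [0.226, 0.529, 0.25] pointing down, gripper open.
Joint ranges: [-2.99, 2.99], [-0.89, 2.07], [0.3, 2.58], [-1.14, 4.28], [0, 2.63], [-3.12, 3.12]. Speed limits (rad/s): [2.57, 2.57, 3.01, 3.14, 3.14, 3.14].

INTERFACE

Orientations are given as a unit quaternion [w, x, y, z].
In Python, from bench import ctrl gives the robot as it stands.
- The arm moves only by the tool send_rows, never from a script. Its arguments are lists of equal length, an entry for each row: "dr": the turn, a rotation vector about the tool's x, y, z in units of 6 degrees (1.0 is 6 degrees), a list of three; "xyz": the shift along the tool's x, y, z in cm, a list of three; "jaw": the opening in per cent of the stroke, from 0 (shut) to 100 (fully open). In form: {"dr": [[wx, wy, wz], ...], "xyz": [[dx, dy, dz], ...], "jaw": [jaw, ...]}. A call has exactly 8 rows; each row is the pose to reach, as a shift and turn from the pose commanded when the call began, along the tool's axes at that moment; what a row does not reach only later rows make up. A row lasts 1/8 s, in which the tool goes at most 62.5 mm and 10.7 degrees, less where a joint would pass 70% of its speed; a pose out of reach is approached as far as the arm can. A call with a gripper value outside its range is refused whole. The fingers move at their own pace and stop on an object; the grip force is fixed at half the most. Time passes only in rows, so rows that repeat a pose let the fingers close, or fill a call up. It gives the time, the measured TCP pose, the force, the opening and the grip force at its end, in the units of the state.
- ctrl.get_obs(): the state, without advancing time (a new reading comes with each control period).
- ctrl.camera(name): name is "side" or "top" or "wrist"; returns the picture (400x640x3 uint8, red, green, blue); there is no depth.
- ctrl.calibration(name): a dict with "camera_matrix" (3x3 intrinsics, pixels), "world_from_camera" (4x4, takes a point from camera to world coordinates). Camera axes: x right, y up, looking along -z (the intrinsics and any distortion apply to the point x, -y, -z); pixel columns grow to the right and rows downward; lengths in m; the calibration is good to about 2 mm. A picture is of the moment at which its call begins: read the wrist's pose just before it. calibration takes no time and is no camera call; for the wrist camera it gives the pose at the moment of the call.
- ctrl.hand_in(): hands the job in; it is judged then, once.
The state is a dict: "time_s": time; "q": joint angles; "dq": joint speeds; "joint_efforts": joint torques, N m; "eef_pos": TCP position; "eef_rot": TCP orientation; "wrist_force": force on the tool from outside, world axes, zero at the start; "torque": the same for the moment, N m; "opening": opening from 0.0 (shut) to 1.0 (fully open); "grasp_force": force on a finger pad.
Only numpy, scipy, OpenCV 4.12 (cv2) and the standard library are available. Lean on these libraries where they do the work, as an engineer would, in place of code of your own. Each camera call takes 0.05 s, during which the arm holds its last target. There are 200 camera calls.

TASK

Take the ring pliers from their stand, pick up the retaining ring from its blue rest by spreading it with the plier tips, slide it over the end of the upright shaft until it lies on the pulley, and let it close fully into the shaft groove. Handle the ring with the pliers only, open it no further than the shaft needs so that it is not bent, press ring and pliers only gently against the pulley, and leave everything else on the bench alone. Then put the pliers back upright in their stand.

Things in the scene. Friction and masses are not known exactly. Their poses are not given: they have to be found in the camera images.
- pliers: Ring pliers, red handles, 171 mm long, 0.17 kg, upright with tips down in their stand. Origin midway between the two rivets; z up along the pliers to the handles, y from handle to handle, x the thickness. Head around the rivets 48 mm in y, 14 mm in x and z. Uncrossed jaws: squeezing the handles SPREADS the tips; a return spring opens the handles again.
- pliers_grip (a point): Middle between the handles where they are held, 72 mm above the origin. Handles: flat bars, 14 mm in x, 7 mm in y, from 42 to 102 mm above the origin. At this height their outer faces stand 62 mm apart at rest (68 mm at their tops), less about 147 mm per rad of pliers_left. Squeezing takes 6 to 10 N at first, 18 to 22 N at the working spread with the ring.
- pliers_tips (a point): Middle between the tips at their shoulders, 65 mm below the origin. The tips reach 3.5 mm further down; 8 mm in x, outer faces 9 mm apart at rest (14 mm with the handles at 57); the shoulders stand out 3 mm more. Tips go down into the ring's gap till the shoulders touch the lugs; then they push the lugs outward and carry the ring by friction; the shoulders push it down.
- pliers_left (a joint): How far each half of the pliers is turned by squeezing: 0 at rest, 0.36 rad with the handles together. At 0.07 rad (handles 51 mm apart) the tips meet the lugs of the closed ring; 0.27 to 0.29 rad (handles 22 to 20 mm apart) is the working spread.
- ring: Dark spring-steel external retaining ring, 4 mm thick, bore 46 mm and outside 58 mm when closed, 36 g. Origin at the centre of the closed bore, on the underside, fixed to the ring's back; z up; its gap lies to its own +x. When spread, both arms swing out and the middle of the bore lies 3.5 to 4 mm from the origin towards the gap. It lies on its rest with 2 mm of play.
- ring_gap (a point): Place for the plier tips: middle of the gap, on the top face, 35.5 mm from the ring's origin along its +x. Two plain lugs without holes bound the gap and reach to 40 mm from the origin; here the gap is 18.6 mm wide when closed and 45 to 48 mm at the working spread. The pliers' x goes along the ring's x (either way round), the pliers' y across the gap.
- ring_left (a joint): How far the arm on the ring's own +y side has sprung open, rad: 0 closed. Both arms need 0.19 to pass over the shaft end (handles 27 mm apart); 0.23 to 0.25 leaves about 1 mm all round; beyond 0.30 (handles under 13 mm) the ring is bent for good. About 8 N on each lug holds 0.25. Clamped on the shaft and not home in the groove it reads 0.07 to 0.2.
- ring_right (a joint): The same for the arm on the ring's own -y side.
- ring_rest: Blue turned plastic rest, fixed: a post 80 mm across, 32 mm high, on a foot 92 mm across; the ring and its lugs lie on its flat top around a central boss 42 mm across that ends 38 mm high. Origin at the centre of its underside.
- fixture: Aluminium plate 130 x 130 x 12 mm with a dark split clamp holding the steel shaft upright; fixed. Origin under the shaft axis at the plate's underside; z up. On the shaft: a toothed belt pulley 94 mm across and 28 mm high with a flat upper face, above it the groove with brass-coloured floor, then the plain shaft end 50 mm across, 20.5 mm long, chamfered to 44 mm in its last 4 mm.
- face_low (a point): On the shaft axis, 84 mm above the bench: the LOWEST place of the pulley's upper face. The clamp holds shaft and pulley 0 to 20 mm higher than this, differently each time and not measured. The groove (46 mm across, 5.5 mm wide) begins at that face, so a ring lying on the pulley is level with the groove; the shaft end is 26 mm above the face.
- pliers_stand: Grey pliers stand, fixed, foot 90 x 110 mm, two upright cheeks with a 38 mm wide slot between them (across its y, open along x). The jaws hang in the slot and the head rests on the cheeks between small lips 22 mm apart in x, 10 mm high.
- stand_seat (a point): Middle of the slot at the height of the cheeks' tops, 74 mm above the bench; the pliers' origin stands 7 mm above it when they are in place, their y along the stand's y (either way round).
- bearing: bystander (ball bearing 62 mm across); leave it where it is
- spare_pulley: bystander (small aluminium belt pulley); leave it where it is
- oil_bottle: bystander (yellow oil bottle); leave it where it is
- mallet: bystander (hammer); leave it where it is
- screwdriver: bystander (screwdriver); leave it where it is
- teach_pendant: bystander (orange teach pendant); leave it where it is
- mug: bystander (white mug); leave it where it is
Mind the look-alikes: they are no part of the job. There is more than one size of the pliers; the job needs the middle-sized.

How it is judged:
By the outcome, as a careful person would: the job done as asked, in the order asked, and still so for the second after the job is handed in, with the robot touching nothing.
It also fails if it takes over 64 s, if anything falls off the work surface, if the arm or the gripper's body presses on something with over 40 N, if the wrist force passes 120 N, or if a joint passes its speed limit or range.

## Working session

There is one attempt and no reset: what is moved stays moved. The work goes in short steps, Python scripts to look and compute and a tool call to move; the robot and the scene stay as the last step left them, time stands still between calls to the robot, and variables do not carry over. Pictures are saved under pics/ and viewed, at most 10 in all, crops included, and the job is handed in when it is done.

Besides the shell and the picture viewer there is one more tool, called after "Emit:" as name(argument=value, ...), one argument or row to a line, values as JSON. send_rows: Moves the arm, as the interface text tells. Its arguments: {"type":"object","properties":{"dr":{"type":"array","items":{"type":"array","items":{"type":"number"}}},"xyz":{"type":"array","items":{"type":"array","items":{"type":"number"}}},"jaw":{"type":"array","items":{"type":"number"}}},"required":["dr","xyz","jaw"]}

```bash
ls; mkdir -p pics
python3 - <<'E'
from bench import ctrl
import cv2,numpy as np
np.set_printoptions(precision=4,suppress=True)
for n in ["top","side"]:
    im=ctrl.camera(n); cv2.imwrite(f"pics/{n}0.png",im[:,:,::-1])
    c=ctrl.calibration(n); print(n,c)
print(ctrl.get_obs(), ctrl.tip_extent)
E
```

```text
pics
top {'camera_matrix': array([[388.319 ,   0.    , 318.7452],
       [  0.    , 388.319 , 197.1207],
       [  0.    ,   0.    ,   1.    ]]), 'world_from_camera': array([[-0.0052,  0.992 , -0.1261,  0.4248],
       [-0.9998, -0.0029,  0.0182,  0.0128],
       [ 0.0177,  0.1262,  0.9919,  1.2287],
       [ 0.    ,  0.    ,  0.    ,  1.    ]])}
side {'camera_matrix': array([[408.7466,   0.    , 328.63  ],
       [  0.    , 408.7466, 209.5804],
       [  0.    ,   0.    ,   1.    ]]), 'world_from_camera': array([[ 0.9991,  0.0384, -0.0175,  0.5334],
       [-0.0403,  0.7457, -0.665 , -0.7853],
       [-0.0125,  0.6652,  0.7466,  0.973 ],
       [ 0.    ,  0.    ,  0.    ,  1.    ]])}
{'time_s': 0.1, 'q': array([ 0.9597,  0.1815,  1.6079, -0.    ,  1.3538, -0.2063]), 'dq': array([-0.0017, -0.0023, -0.0019, -0.    ,  0.001 , -0.0019]), 'joint_efforts': array([  0.0004, -44.588 , -35.224 ,  -0.0002,   0.0042,   0.    ]), 'eef_pos': array([0.2262, 0.5282, 0.2495]), 'eef_rot': array([-0.0003,  0.201 ,  0.9796, -0.0007]), 'wrist_force': array([-0.7657,  0.274 ,  0.1788]), 'torque': array([-0.0135,  0.0398,  0.0308]), 'grasp_force': 0.0, 'opening': 1.000372372418176} 0.019
```

View pics/top0.png

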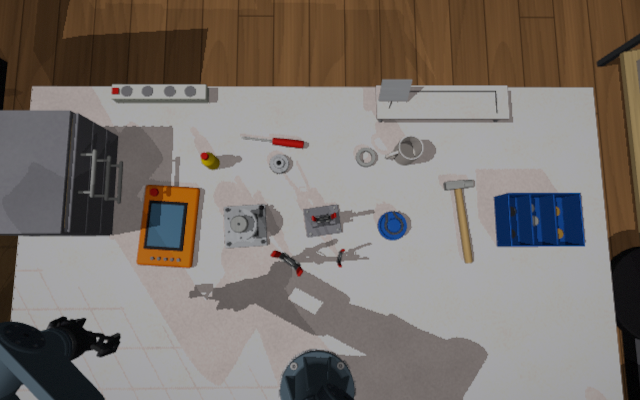

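View pics/side0.png

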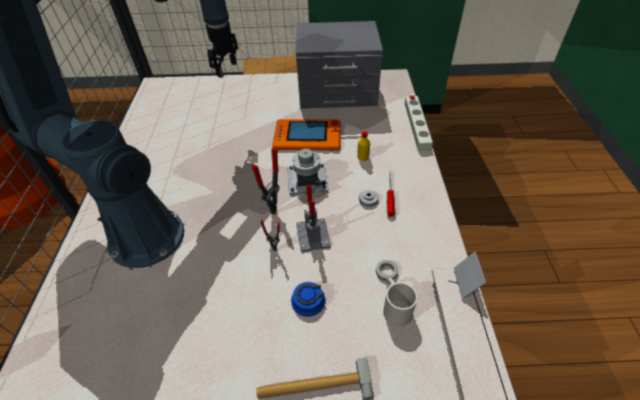

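Candidates for the pliers are the large red pair at top (287,262), the small pair at (340,258), and the pair in the grey stand at (322,219). I choose the one in the stand, and check it in a crop. The ring is on the blue rest at (392,225) and the fixture is at (245,226).

```bash
cat > h.py <<'E'
import numpy as np,cv2
from bench import ctrl
np.set_printoptions(precision=4,suppress=True)
from scipy.spatial.transform import Rotation as R
def ray(c,uv):
    K=c["camera_matrix"];T=c["world_from_camera"]
    d=np.linalg.inv(K)@[uv[0],uv[1],1]; d=T[:3,:3]@[d[0],-d[1],-d[2]]
    return T[:3,3],d
def px(c,uv,z):
    o,d=ray(c,uv); return o+d*(z-o[2])/d[2]
def proj(c,P):
    K=c["camera_matrix"];T=c["world_from_camera"]
    p=T[:3,:3].T@(np.asarray(P)-T[:3,3]); p=K@[p[0],-p[1],-p[2]]; return p[:2]/p[2]
def crop(im,x,y,w,h,s):
    return cv2.resize(im[y:y+h,x:x+w],None,fx=s,fy=s,interpolation=cv2.INTER_CUBIC)[:,:,::-1]
def tcp():
    o=ctrl.get_obs(); w=o["eef_rot"]; return o["eef_pos"],R.from_quat([w[1],w[2],w[3],w[0]]),o
E
python3 - <<'E'
from h import *
t=ctrl.camera("top"); s=ctrl.camera("side")
a=crop(t,215,190,200,75,4); b=crop(s,230,120,200,75,4); b2=crop(s,230,130,133,75,4)
b=crop(s,240,140,133,100,4)[:, :]
c=crop(s,270,270,67,50,4)
out=np.zeros((600,800,3),np.uint8); out[:300]=a
bb=crop(s,240,145,110,110,2.7); out[300:300+bb.shape[0],:297]=bb[:300]
cc=crop(s,285,275,50,45,6); out[300:570,300:600]=cc
cv2.imwrite("pics/c1.png",out)
E
```

```text
(no output)
```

View pics/c1.png

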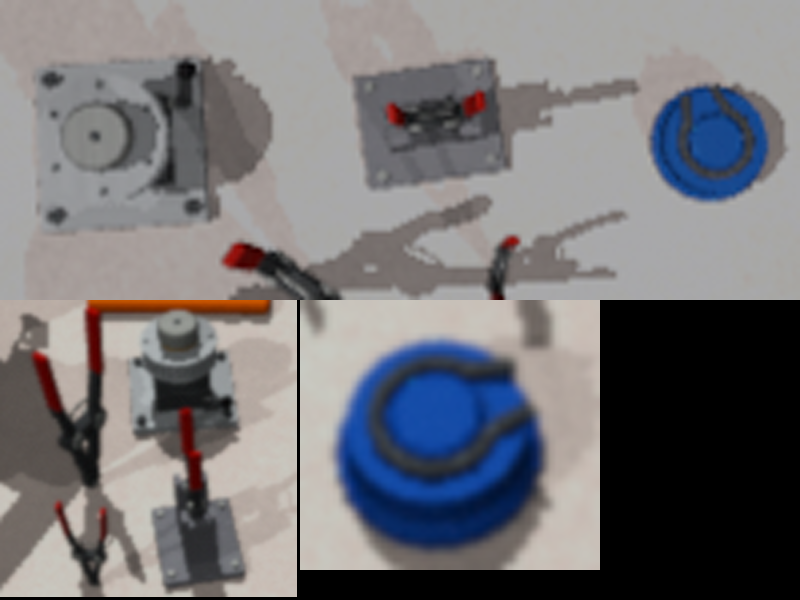

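The crop confirms the middle-sized pliers in the grey stand, with handle tops at top px (314,218) and (333.5,215.5). The ring's gap points towards world +x (image up), with lugs near (386.5,214.5) and (393.5,213). The shaft top is near (239,224).

Run:
```python
from h import *
c=ctrl.calibration("top"); s=ctrl.calibration("side")
T=lambda x,y:(215+x/4,190+y/4)
h1=px(c,T(396,113),.183);h2=px(c,T(474,102),.183)
print("handles",h1,h2,(h1+h2)/2,np.linalg.norm(h1-h2),np.degrees(np.arctan2(*(h1-h2)[[1,0]])))
f=[px(c,T(*p),.006) for p in [(355,75),(495,58),(510,170),(372,188)]]
print("foot",np.mean(f,0),np.degrees(np.arctan2(*(f[0]-f[1])[[1,0]])),np.degrees(np.arctan2(*(f[3]-f[2])[[1,0]])),[np.linalg.norm(f[i]-f[i-1]) for i in range(4)])
print("boss",px(c,T(717,141),.038)); print("post",px(c,T(709,142),.032))
print("ringcen",px(c,T(717,137),.036)); print("lugs",px(c,T(686,98),.036),px(c,T(714,91),.036))
print("shaft top",px(c,T(97,136),.12)); 
f=[px(c,T(*p),.012) for p in [(38,68),(205,58),(212,220),(40,232)]]
print("plate",np.mean(f,0))
S=lambda x,y:(240+x/2.7,145+(y-300)/2.7)
print("side: shaft top", px(s,S(179,318),.12), px(s,S(179,318),.13))
S=lambda x,y:(285+(x-300)/6,275+(y-300)/6)
print("side boss",px(s,S(437,415),.038),"lugs",px(s,S(508,368),.036),px(s,S(528,412),.036))
w=ctrl.calibration("wrist"); p,r,o=tcp(); print(w["camera_matrix"]); 
Tt=np.eye(4);Tt[:3,:3]=r.as_matrix();Tt[:3,3]=p
print(np.linalg.inv(Tt)@w["world_from_camera"]); print(r.as_matrix())
```

```text
handles [0.5003 0.0067 0.183 ] [ 0.5075 -0.046   0.183 ] [ 0.5039 -0.0197  0.183 ] 0.05317728736493224 97.81438934543954
foot [ 0.5055 -0.0235  0.006 ] 96.7611165423353 97.12914079393262 [np.float64(0.08988687118379216), np.float64(0.11166249794006096), np.float64(0.08914462962182827), np.float64(0.10921328655028154)]
boss [ 0.4883 -0.2408  0.038 ]
post [ 0.4879 -0.2358  0.032 ]
ringcen [ 0.4915 -0.2413  0.036 ]
lugs [ 0.5217 -0.2181  0.036 ] [ 0.527 -0.24   0.036]
shaft top [0.4893 0.2189 0.12  ]
plate [0.4893 0.2179 0.012 ]
side: shaft top [0.492  0.2264 0.12  ] [0.4924 0.2145 0.13  ]
side boss [ 0.4897 -0.2427  0.038 ] lugs [ 0.5209 -0.2197  0.036 ] [ 0.529 -0.242  0.036]
[[287.5254   0.     320.2788]
 [  0.     287.5254 196.2871]
 [  0.       0.       1.    ]]
[[ 0.0014  0.9445  0.3285  0.085 ]
 [ 1.     -0.0014 -0.0004  0.0002]
 [ 0.      0.3285 -0.9445 -0.1242]
 [ 0.      0.      0.      1.    ]]
[[-0.9192  0.3938 -0.0006]
 [ 0.3938  0.9192 -0.0009]
 [ 0.0002 -0.0011 -1.    ]]
```

Emit:
send_rows(
  dr=[
    [0, 0, -0.3],
    [0, 0, -1],
    [0, 0, -2],
    [0, 0, -3],
    [0, 0, -4],
    [0, 0, -5],
    [0, 0, -5],
    [0, 0, -5],
  ],
  xyz=[
    [-2, -1.7, -3],
    [-7, -6, -5],
    [-13, -11, -5],
    [-18.5, -15.5, -5],
    [-23, -19.5, -5],
    [-28, -23.5, -5],
    [-33, -27.5, -5],
    [-37.5, -31.5, -5],
  ],
  jaw=[100, 100, 100, 100, 100, 100, 100, 100],
)

```text
time_s: 1.2
eef_pos: [0.435, 0.1152, 0.3004]
eef_rot: [0.0, -0.059, 0.998, 0.0]
wrist_force: [0.4, 1.6, 0.3]
opening: 1.0
grasp_force: 0.0
```

```bash
cat >> h.py <<'E'
def go(P,yaw,tilt=None):
    """shift/turn (tool units) to reach P with tool down and tool-y at yaw deg"""
    p,r,o=tcp(); a=np.radians(yaw); y=[np.cos(a),np.sin(a),0]; z=[0,0,-1]; x=np.cross(y,z)
    r2=R.from_matrix(np.array([x,y,z]).T)
    print("t %.2f"%o["time_s"],"p",p,"yaw %.2f"%np.degrees(np.arctan2(*r.as_matrix()[[1,0],1])),"F",o["wrist_force"],"open %.3f"%o["opening"],"g %.1f"%o["grasp_force"])
    print(" xyz",r.inv().apply(np.array(P)-p)*100,"dr",np.degrees((r.inv()*r2).as_rotvec())/6)
E
python3 -c "
from h import *
go([.5045,-.021,.26],97)"
```

```text
t 1.20 p [0.435  0.1152 0.3004] yaw 96.81 F [0.3839 1.5621 0.2949] open 1.000 g 0.0
 xyz [ -5.2845 -14.3492   4.0473] dr [ 0.0006  0.0074 -0.0323]
```

Emit:
send_rows(
  dr=[
    [0, 0, 0],
    [0, 0, 0],
    [0, 0, 0],
    [0, 0, 0],
    [0, 0, 0],
    [0, 0, 0],
    [0, 0, 0],
    [0, 0, 0],
  ],
  xyz=[
    [-1.5, -4, 0],
    [-3.3, -9, 0],
    [-4.8, -13, 1],
    [-5.3, -14.3, 2.5],
    [-5.3, -14.3, 4],
    [-5.3, -14.3, 4],
    [-5.3, -14.3, 4],
    [-5.3, -14.3, 4],
  ],
  jaw=[100, 100, 100, 100, 100, 100, 100, 100],
)

```text
time_s: 2.2
eef_pos: [0.5042, -0.0178, 0.2611]
eef_rot: [0.001, -0.06, 0.998, -0.0]
wrist_force: [-0.5, -0.1, -0.1]
opening: 1.001
grasp_force: 0.0
```

```bash
python3 -c "
from h import *
go([.5045,-.021,.153],97)
im=ctrl.camera('wrist'); cv2.imwrite('pics/w1.png',im[:,:,::-1])"
```

```text
t 2.20 p [ 0.5042 -0.0178  0.2611] yaw 96.88 F [-0.5238 -0.0789 -0.1036] open 1.001 g 0.0
 xyz [ 0.022  -0.3139 10.8085] dr [-0.0047  0.0127 -0.0194]
```

View pics/w1.png

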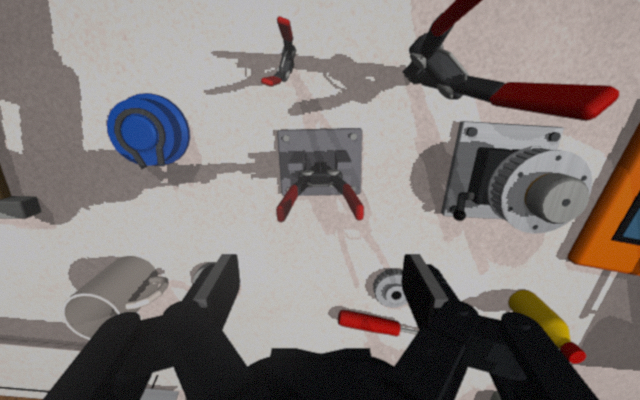

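The wrist view shows the handle ends at (284,215) and (356,214), the stand foot centred at (319,162), the ring lugs at (143,168) and (163,166), and the shaft-top centre at (567,201).

```bash
python3 -c "
from h import *
w=ctrl.calibration('wrist');c=ctrl.calibration('top');s=ctrl.calibration('side')
a=px(w,(284,213),.183);b=px(w,(356,212),.183);print(a,b,(a+b)/2,np.linalg.norm(a-b))
f=[px(w,p,.006) for p in [(276,130),(361,128),(361,195),(276,197)]];print('foot',np.mean(f,0))
print('lugs',px(w,(143,168),.036),px(w,(163,166),.036),'boss',px(w,(142,133),.038))
def tri(L):
    A=0;B=0
    for cc,uv in L:
        o,d=ray(cc,uv);d=d/np.linalg.norm(d);M=np.eye(3)-np.outer(d,d);A=A+M;B=B+M@o
    return np.linalg.solve(A,B)
print('shaft',tri([(w,(567,201)),(c,(239.25,224)),(s,(240+179/2.7,145+18/2.7))]))
for z in (.11,.12,.13): print(px(w,(567,201),z),px(c,(239.25,224),z))
"
```

```text
[ 0.5065 -0.0452  0.183 ] [0.4991 0.009  0.183 ] [ 0.5028 -0.0181  0.183 ] 0.054711425486717855
foot [ 0.5056 -0.0201  0.006 ]
lugs [ 0.5305 -0.2367  0.036 ] [ 0.5249 -0.2119  0.036 ] boss [ 0.4867 -0.2333  0.038 ]
shaft [0.4891 0.219  0.1253]
[0.4897 0.2338 0.11  ] [0.4899 0.2207 0.11  ]
[0.4872 0.2243 0.12  ] [0.4893 0.2189 0.12  ]
[0.4846 0.2148 0.13  ] [0.4887 0.217  0.13  ]
```

Emit:
send_rows(
  dr=[
    [0, 0, 0],
    [0, 0, 0],
    [0, 0, 0],
    [0, 0, 0],
    [0, 0, 0],
    [0, 0, 0],
    [0, 0, 0],
    [0, 0, 0],
  ],
  xyz=[
    [0, -0.2, 1],
    [0, -0.2, 2.5],
    [0, -0.2, 4.5],
    [0, -0.2, 6.5],
    [0, -0.2, 8.5],
    [0, -0.2, 10],
    [0, -0.2, 10.8],
    [0, -0.2, 10.8],
  ],
  jaw=[100, 100, 100, 100, 100, 100, 100, 100],
)

```text
time_s: 3.25
eef_pos: [0.5039, -0.0205, 0.1517]
eef_rot: [-0.001, -0.059, 0.998, 0.0]
wrist_force: [0.0, 0.8, -0.1]
opening: 1.0
grasp_force: 0.0
```

Emit:
send_rows(
  dr=[
    [0, 0, 0],
    [0, 0, 0],
    [0, 0, 0],
    [0, 0, 0],
    [0, 0, 0],
    [0, 0, 0],
    [0, 0, 0],
    [0, 0, 0],
  ],
  xyz=[
    [0, 0, 0],
    [0, 0, 0],
    [0, 0, 0],
    [0, 0, 0],
    [0, 0, 0],
    [0, 0, 0],
    [0, 0, 0],
    [0, 0, 0],
  ],
  jaw=[95, 88, 82, 77, 74, 71, 68, 68],
)

```text
time_s: 4.25
eef_pos: [0.5055, -0.0204, 0.1538]
eef_rot: [0.002, -0.059, 0.998, -0.0]
wrist_force: [0.1, 3.2, 9.6]
opening: 0.685
grasp_force: 5.7
```

```bash
python3 -c "
from h import *
go([.504,-.0195,.153],97)
w=ctrl.calibration('wrist')
im=ctrl.camera('wrist'); cv2.imwrite('pics/w2.png',im[:,:,::-1])"
```

```text
t 4.25 p [ 0.5055 -0.0204  0.1538] yaw 96.81 F [0.1095 3.2234 9.5605] open 0.685 g 5.7
 xyz [0.1343 0.1059 0.0845] dr [-0.0029  0.0287 -0.0316]
```

View pics/w2.png

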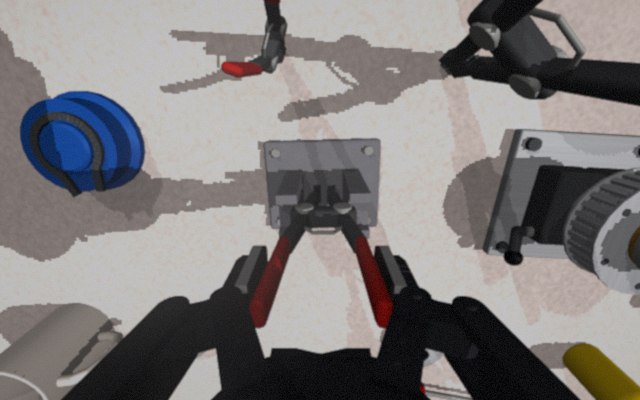

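Handles are held at 58 mm, with the rivets seen centred at (323.5,209). Next I lift clear of the stand and go over the ring.

Emit:
send_rows(
  dr=[
    [0, 0, 0],
    [0, 0, 0],
    [0, 0, 0],
    [0, 0, 0],
    [0, 0, 0],
    [0, 0, 0],
    [0, 0, 0],
    [0, 0, 0],
  ],
  xyz=[
    [0, 0, -0.5],
    [0, 0, -1.5],
    [0, 0, -3],
    [0, 0, -4.5],
    [0, 0, -6.5],
    [0, 0, -8],
    [0, 0, -9],
    [0, 0, -9.3],
  ],
  jaw=[67, 67, 67, 67, 67, 67, 67, 67],
)

```text
time_s: 5.3
eef_pos: [0.5045, -0.0206, 0.246]
eef_rot: [0.0, -0.059, 0.998, -0.0]
wrist_force: [0.4, -0.4, -2.4]
opening: 0.67
grasp_force: 5.2
```

```bash
python3 -c "
from h import *
go([.526,-.228,.235],105)"
```

```text
t 5.30 p [ 0.5045 -0.0206  0.246 ] yaw 96.81 F [ 0.3854 -0.3986 -2.3865] open 0.670 g 5.2
 xyz [  0.3194 -20.8441   1.1077] dr [-0.0043  0.008  -1.3655]
```

Emit:
send_rows(
  dr=[
    [0, 0, -0.2],
    [0, 0, -0.5],
    [0, 0, -0.8],
    [0, 0, -1.1],
    [0, 0, -1.35],
    [0, 0, -1.35],
    [0, 0, -1.35],
    [0, 0, -1.35],
  ],
  xyz=[
    [0, -2, 0],
    [0.1, -6, 0],
    [0.2, -11, 0],
    [0.3, -15.5, 0],
    [0.3, -19, 1],
    [0.3, -20.8, 2],
    [0.3, -20.8, 3],
    [0.3, -20.8, 3],
  ],
  jaw=[67, 67, 67, 67, 67, 67, 67, 67],
)

```text
time_s: 6.3
eef_pos: [0.5251, -0.2257, 0.2136]
eef_rot: [-0.001, -0.13, 0.992, 0.001]
wrist_force: [0.1, -0.2, -0.6]
opening: 0.669
grasp_force: 5.2
```

```bash
python3 -c "
from h import *
go([.526,-.228,.235],105)
w=ctrl.calibration('wrist');p,r,o=tcp()
for P in ([0,0,.072],[0,.0045,.1405],[0,-.0045,.1405],[0,0,.137]): print(proj(w,p+r.apply(P)))
im=ctrl.camera('wrist'); cv2.imwrite('pics/w3.png',crop(im,220,80,200,150,4))"
```

```text
t 6.30 p [ 0.5251 -0.2257  0.2136] yaw 104.94 F [ 0.1007 -0.2328 -0.6067] open 0.669 g 5.2
 xyz [-0.0211 -0.2416 -2.1383] dr [ 0.0295 -0.0187 -0.0104]
[319.7671 217.4638]
[324.5426 189.257 ]
[315.2313 189.2445]
[319.8822 190.37  ]
```

View pics/w3.png

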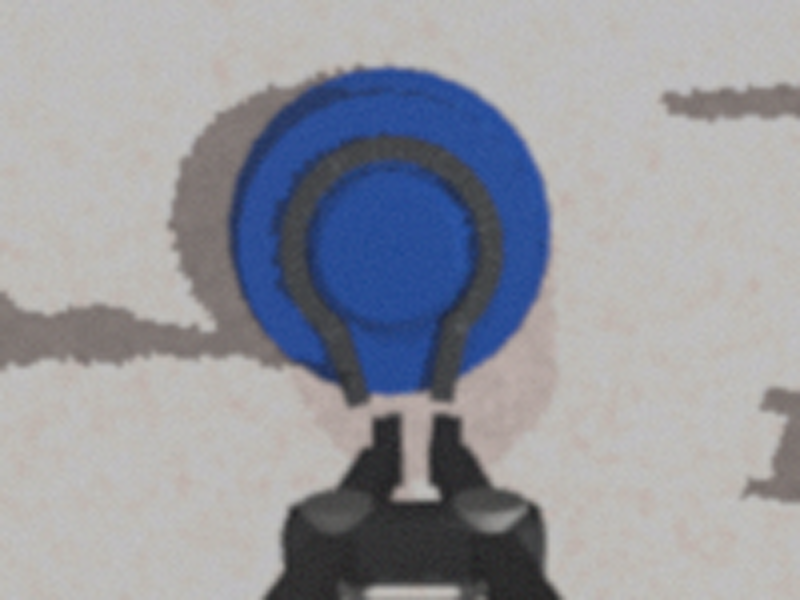

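The rivets are at (323,207.5) and the tip bottoms are centred at (324.2,183.8). The lug ends are at (309.3,180.5) and (330.8,180.5), and the ring's outer edge spans columns 289.5–345.8 with its back at row 113.8.

```bash
python3 -c "
from h import *
w=ctrl.calibration('wrist');p,r,o=tcp()
F=lambda x,y:(220+x/4,80+y/4)
L=r.inv().apply
a=px(w,F(357,403),.036);b=px(w,F(443,403),.036);t=px(w,F(390,135),.036);l=px(w,F(278,232),.036);q=px(w,F(503,232),.036)
for n,P in zip(['luga','lugb','back','left','right'],[a,b,t,l,q]): print(n,P,L(P-p)*1000)
cen=(l+q)/2; m=(a+b)/2
print('boss',L(px(w,F(391,247),.038)-p)*1000)
print('axis',m-cen, np.degrees(np.arctan2(*(m-t)[[1,0]])),np.degrees(np.arctan2(*(m-cen)[[1,0]])), 'len',np.linalg.norm(m-t))
o_,d=ray(w,F(412,510));o2,d2=ray(w,F(417,413))
# tips/rivets in tool frame at known tool z
for uv,z in ((F(412,510),.072),(F(417,413),.137),(F(417,415),.1405)):
    o_,d=ray(w,uv); oo=L(o_-p);dd=L(d); print(uv,(oo+dd*(z-oo[2])/dd[2])*1000)
"
```

```text
luga [ 0.5307 -0.2362  0.036 ] [ -2.413  -11.7265 178.5003]
lugb [ 0.5246 -0.2135  0.036 ] [ -2.3931  11.8001 178.5428]
back [ 0.4601 -0.2456  0.036 ] [ 68.1667  -2.5725 178.593 ]
left [ 0.4912 -0.2675  0.036 ] [ 43.8211 -31.7743 178.514 ]
right [ 0.476  -0.2109  0.036 ] [ 43.8868  26.8122 178.6199]
boss [ 40.272   -2.3447 176.5633]
axis [0.044  0.0144 0.    ] 17.08922495797182 18.08731764804191 len 0.07061797539166266
(323.0, 207.5) [ 7.9549  2.3224 72.    ]
(324.25, 183.25) [  7.116    4.0896 137.    ]
(324.25, 183.75) [  5.5733   4.1443 140.5   ]
```

Emit:
send_rows(
  dr=[
    [0, 0, -0.2],
    [0, 0, -0.43],
    [0, 0, -0.43],
    [0, 0, -0.43],
    [0, 0, -0.43],
    [0, 0, -0.43],
    [0, 0, -0.43],
    [0, 0, -0.43],
  ],
  xyz=[
    [0.05, -0.2, 0.3],
    [0.1, -0.44, 0.8],
    [0.1, -0.44, 1.4],
    [0.1, -0.44, 2],
    [0.1, -0.44, 2.5],
    [0.1, -0.44, 2.8],
    [0.1, -0.44, 2.8],
    [0.1, -0.44, 2.8],
  ],
  jaw=[67, 67, 67, 67, 67, 67, 67, 67],
)

```text
time_s: 7.35
eef_pos: [0.5262, -0.2321, 0.1875]
eef_rot: [0.0, -0.152, 0.988, -0.0]
wrist_force: [0.2, 0.3, -1.5]
opening: 0.669
grasp_force: 5.2
```

```bash
python3 -c "
from h import *
go([.526,-.228,.174],107.5)
im=ctrl.camera('wrist'); im2=ctrl.camera('side')
out=np.zeros((600,800,3),np.uint8); out[:,:480]=crop(im,260,100,120,150,4); out[:400,480:]=crop(im2,280,240,80,100,4); cv2.imwrite('pics/w4.png',out)"
```

```text
t 7.35 p [ 0.5262 -0.2321  0.1875] yaw 107.49 F [ 0.2084  0.3112 -1.5098] open 0.669 g 5.2
 xyz [-0.1025  0.3956  1.3517] dr [-0.003   0.002  -0.0024]
```

View pics/w4.png

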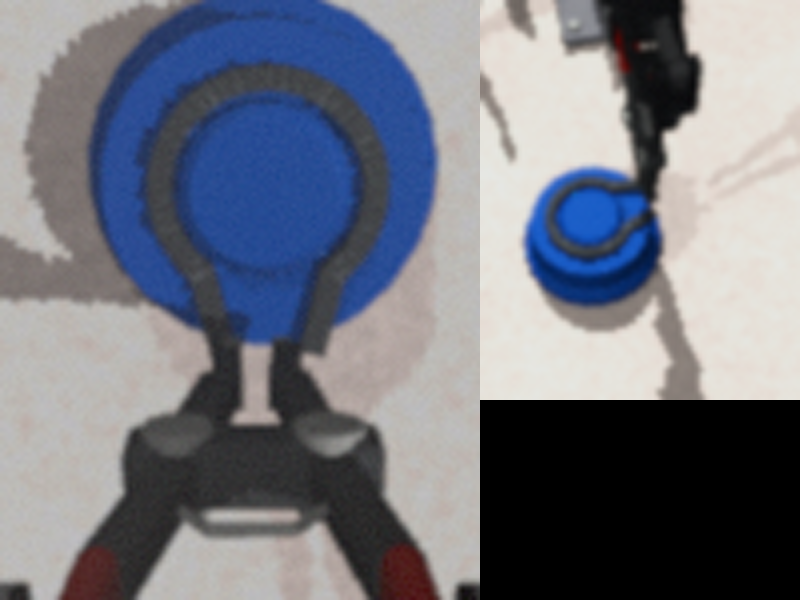

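Tips are centred at full col 324.2 and the ring axis at 326.5, so the tips need about 2 mm towards +y. The right lug end is at full (339,188) and the tip ends are at row 186.3.

```bash
python3 -c "
from h import *
w=ctrl.calibration('wrist');p,r,o=tcp();L=r.inv().apply
F=lambda x,y:(260+x/4,100+y/4)
def at(uv,z):
    o_,d=ray(w,uv); oo=L(o_-p);dd=L(d); return (oo+dd*(z-oo[2])/dd[2])*1000
zr=p[2]-.036
print('tip',at(F(257,345),.1413),at(F(257,345),.145),'rivet',at(F(255,438),.0728),'lug',at(F(316,353),zr),'ring l r back',at(F(146,185),zr),at(F(388,185),zr),at(F(267,63),zr))
print('arms',at(F(205,300),zr),at(F(326,300),zr))
"
```

```text
tip [  2.8043   4.2231 141.3   ] [  1.6605   4.2783 145.    ] rivet [ 6.0495  2.938  72.8   ] lug [ -2.4578  19.224  151.5826] ring l r back [ 39.655  -22.4342 151.5826] [ 39.7364  35.4988 151.5826] [ 67.8723   6.284  151.5826]
arms [ 11.2585  -8.5631 151.5826] [ 11.3004  21.3855 151.5826]
```

Emit:
send_rows(
  dr=[
    [0, 0, 0],
    [0, 0, 0],
    [0, 0, 0],
    [0, 0, 0],
    [0, 0, 0],
    [0, 0, 0],
    [0, 0, 0],
    [0, 0, 0],
  ],
  xyz=[
    [0.1, 0.07, 0],
    [0.2, 0.14, 0],
    [0.3, 0.2, 0],
    [0.35, 0.22, 0],
    [0.35, 0.22, 0.2],
    [0.35, 0.22, 0.4],
    [0.35, 0.22, 0.6],
    [0.35, 0.22, 0.6],
  ],
  jaw=[67, 67, 67, 67, 67, 67, 67, 67],
)

```text
time_s: 8.45
eef_pos: [0.522, -0.2308, 0.181]
eef_rot: [-0.0, -0.152, 0.988, 0.0]
wrist_force: [0.4, 1.1, -1.5]
opening: 0.665
grasp_force: 5.2
```

```bash
python3 -c "
from h import *
go([.526,-.228,.174],107.5)
im=ctrl.camera('wrist'); im2=ctrl.camera('side')
out=np.zeros((600,800,3),np.uint8); out[:,:480]=crop(im,280,120,80,100,6); out[:400,480:]=crop(im2,290,260,40,50,8); cv2.imwrite('pics/w5.png',out)"
```

```text
t 8.45 p [ 0.522  -0.2308  0.181 ] yaw 107.49 F [ 0.3634  1.0826 -1.5011] open 0.665 g 5.2
 xyz [-0.4677  0.1497  0.7003] dr [ 0.0034 -0.0026 -0.0019]
```

View pics/w5.png

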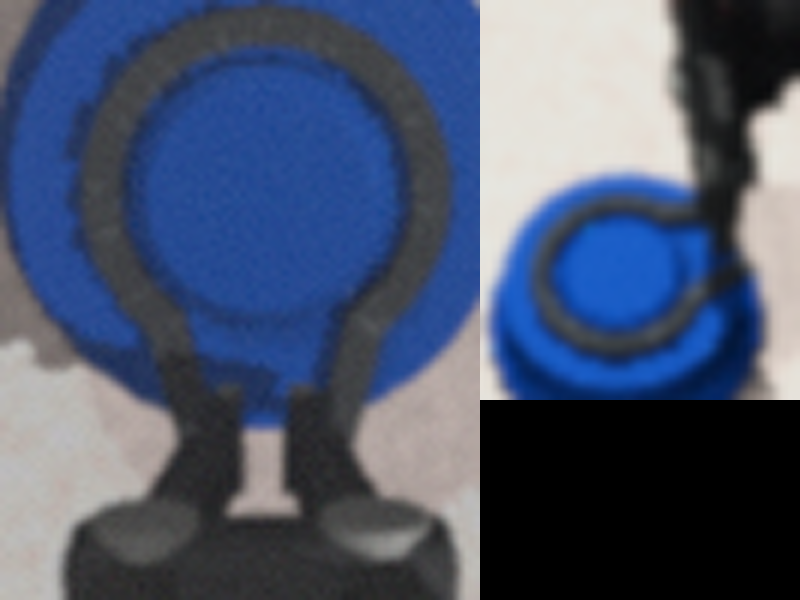

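Tips sit centred in the gap (tip columns 218–313 lie between lug faces at 208 and 331 in the crop), so I descend.

Emit:
send_rows(
  dr=[
    [0, 0, 0],
    [0, 0, 0],
    [0, 0, 0],
    [0, 0, 0],
    [0, 0, 0],
    [0, 0, 0],
    [0, 0, 0],
    [0, 0, 0],
  ],
  xyz=[
    [0, 0, 0.1],
    [0, 0, 0.2],
    [0, 0, 0.3],
    [0, 0, 0.4],
    [0, 0, 0.5],
    [0, 0, 0.6],
    [0, 0, 0.6],
    [0, 0, 0.6],
  ],
  jaw=[67, 67, 67, 67, 67, 67, 67, 67],
)

```text
time_s: 9.55
eef_pos: [0.5221, -0.2309, 0.1753]
eef_rot: [0.0, -0.152, 0.988, -0.0]
wrist_force: [0.2, 0.0, -2.3]
opening: 0.67
grasp_force: 5.2
```

Emit:
send_rows(
  dr=[
    [0, 0, 0],
    [0, 0, 0],
    [0, 0, 0],
    [0, 0, 0],
    [0, 0, 0],
    [0, 0, 0],
    [0, 0, 0],
    [0, 0, 0],
  ],
  xyz=[
    [0, 0, 0.05],
    [0, 0, 0.1],
    [0, 0, 0.15],
    [0, 0, 0.2],
    [0, 0, 0.2],
    [0, 0, 0.2],
    [0, 0, 0.2],
    [0, 0, 0.2],
  ],
  jaw=[67, 67, 67, 67, 67, 67, 67, 67],
)

```text
time_s: 10.55
eef_pos: [0.5226, -0.2311, 0.1741]
eef_rot: [0.001, -0.152, 0.988, -0.0]
wrist_force: [-0.9, 0.9, 5.3]
opening: 0.671
grasp_force: 6.1
```

Emit:
send_rows(
  dr=[
    [0, 0, 0],
    [0, 0, 0],
    [0, 0, 0],
    [0, 0, 0],
    [0, 0, 0],
    [0, 0, 0],
    [0, 0, 0],
    [0, 0, 0],
  ],
  xyz=[
    [0, 0, 0],
    [0, 0, -0.05],
    [0, 0, -0.08],
    [0, 0, -0.1],
    [0, 0, -0.13],
    [0, 0, -0.15],
    [0, 0, -0.15],
    [0, 0, -0.15],
  ],
  jaw=[65, 63, 61, 59, 57, 55, 55, 55],
)

```text
time_s: 11.55
eef_pos: [0.523, -0.2303, 0.1769]
eef_rot: [0.001, -0.152, 0.988, 0.0]
wrist_force: [-0.7, 4.8, 13.5]
opening: 0.557
grasp_force: 13.9
```

Emit:
send_rows(
  dr=[
    [0, 0, 0],
    [0, 0, 0],
    [0, 0, 0],
    [0, 0, 0],
    [0, 0, 0],
    [0, 0, 0],
    [0, 0, 0],
    [0, 0, 0],
  ],
  xyz=[
    [0, 0.02, -0.12],
    [0, 0.05, -0.18],
    [0, 0.05, -0.24],
    [0, 0.05, -0.3],
    [0, 0.05, -0.35],
    [0, 0.05, -0.4],
    [0, 0.05, -0.42],
    [0, 0.05, -0.42],
  ],
  jaw=[54, 52, 49, 46, 43, 41, 40, 40],
)

```text
time_s: 12.55
eef_pos: [0.5222, -0.2297, 0.1797]
eef_rot: [0.0, -0.152, 0.988, 0.001]
wrist_force: [-0.7, 4.6, 6.4]
opening: 0.404
grasp_force: 19.2
```

```bash
python3 -c "
from h import *
go([.526,-.228,.174],107.5)
im=ctrl.camera('wrist'); im2=ctrl.camera('side')
out=np.zeros((600,800,3),np.uint8); out[:,:480]=crop(im,270,110,96,120,5); out[:400,480:]=crop(im2,290,260,40,50,8); cv2.imwrite('pics/w6.png',out)"
```

```text
t 12.55 p [ 0.5222 -0.2297  0.1797] yaw 107.50 F [-0.7061  4.6291  6.3871] open 0.404 g 19.2
 xyz [-0.4159  0.0437  0.5745] dr [0.0108 0.0075 0.0001]
```

View pics/w6.png

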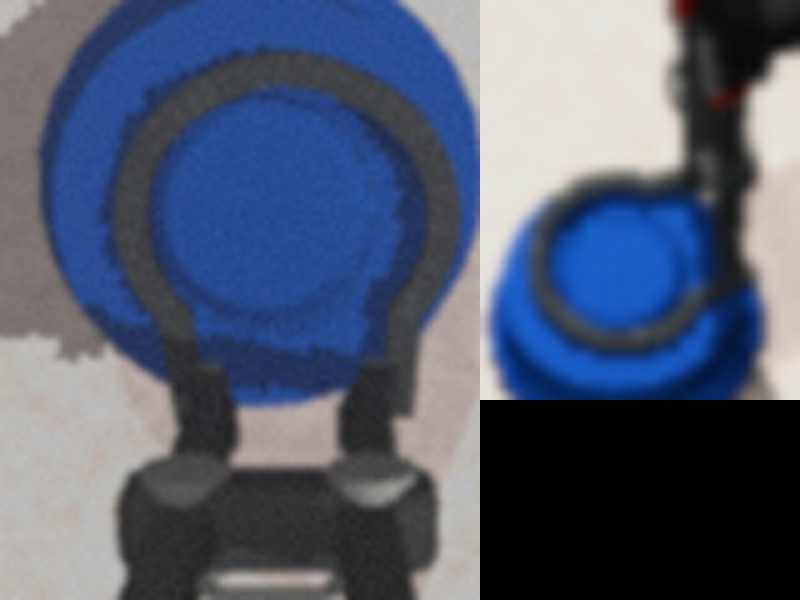

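Emit:
send_rows(
  dr=[
    [0, 0, 0],
    [0, 0, 0],
    [0, 0, 0],
    [0, 0, 0],
    [0, 0, 0],
    [0, 0, 0],
    [0, 0, 0],
    [0, 0, 0],
  ],
  xyz=[
    [0, 0, -0.04],
    [0, 0, -0.08],
    [0, 0, -0.12],
    [0, 0, -0.16],
    [0, 0, -0.2],
    [0, 0, -0.24],
    [0, 0, -0.26],
    [0, 0, -0.26],
  ],
  jaw=[38, 36, 34, 32, 30, 28, 26, 25],
)

```text
time_s: 13.65
eef_pos: [0.5217, -0.2305, 0.1812]
eef_rot: [-0.0, -0.152, 0.988, 0.0]
wrist_force: [-0.6, 0.4, -0.2]
opening: 0.255
grasp_force: 21.3
```

Emit:
send_rows(
  dr=[
    [0, 0, 0],
    [0, 0, 0],
    [0, 0, 0],
    [0, 0, 0],
    [0, 0, 0],
    [0, 0, 0],
    [0, 0, 0],
    [0, 0, 0],
  ],
  xyz=[
    [0, 0, -0.02],
    [0, 0, -0.05],
    [0, 0, -0.1],
    [0, 0, -0.15],
    [0, 0, -0.25],
    [0, 0, -0.35],
    [0, 0, -0.45],
    [0, 0, -0.5],
  ],
  jaw=[25, 25, 25, 25, 25, 25, 25, 25],
)

```text
time_s: 14.65
eef_pos: [0.522, -0.2304, 0.1867]
eef_rot: [0.0, -0.152, 0.988, -0.0]
wrist_force: [0.8, 0.7, -1.7]
opening: 0.258
grasp_force: 20.6
```

```bash
python3 -c "
from h import *
go([.526,-.228,.174],107.5)
im=ctrl.camera('wrist'); im2=ctrl.camera('side')
out=np.zeros((600,800,3),np.uint8); out[:,:480]=crop(im,270,110,96,120,5); out[:400,480:]=crop(im2,290,260,40,50,8); cv2.imwrite('pics/w7.png',out)"
```

```text
t 14.65 p [ 0.522  -0.2304  0.1867] yaw 107.49 F [ 0.7501  0.7246 -1.6727] open 0.258 g 20.6
 xyz [-0.4549  0.1125  1.2723] dr [-0.0012  0.0014 -0.0019]
```

View pics/w7.png

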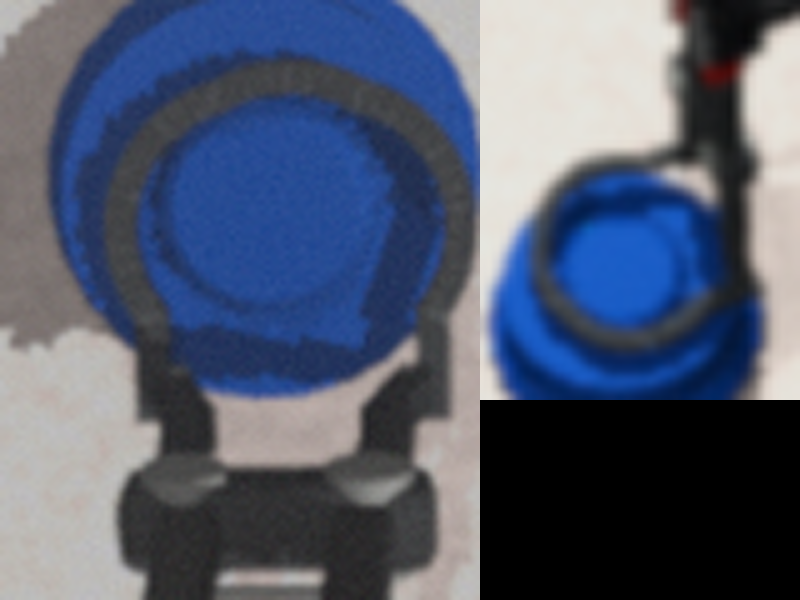

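The ring is spread symmetrically on the tips (outer columns 105–474, mid 290; tips mid 288) and has lifted off the rest. My ten views are used up, so later checks will use image code printing numbers.

Emit:
send_rows(
  dr=[
    [0, 0, 0],
    [0, 0, 0],
    [0, 0, 0],
    [0, 0, 0],
    [0, 0, 0],
    [0, 0, 0],
    [0, 0, 0],
    [0, 0, 0],
  ],
  xyz=[
    [0, 0, -0.4],
    [0, 0, -1.2],
    [0, 0, -2.6],
    [0, 0, -4.5],
    [0, 0, -6.8],
    [0, 0, -9],
    [0, 0, -10.6],
    [0, 0, -11.3],
  ],
  jaw=[25, 24.5, 24.5, 24.5, 24.5, 24.5, 24.5, 24.5],
)

```text
time_s: 15.75
eef_pos: [0.5223, -0.2307, 0.3014]
eef_rot: [0.001, -0.152, 0.988, -0.001]
wrist_force: [0.5, 0.1, -2.5]
opening: 0.25
grasp_force: 20.8
```

```bash
python3 -c "
from h import *
go([.52,.228,.30],107.5)
im=ctrl.camera('wrist');cv2.imwrite('pics/w8.png',im[:,:,::-1])
g=cv2.cvtColor(im,cv2.COLOR_RGB2HSV)
# ring/pliers mask dark
m=(im.max(2)<95)
for y in range(110,204,4): print(y,''.join('#' if m[y,x] else '.' for x in range(262,396,2)))
"
```

```text
t 15.75 p [ 0.5223 -0.2307  0.3014] yaw 107.49 F [ 0.4693  0.1089 -2.4942] open 0.250 g 20.8
 xyz [-13.5633  43.8209   0.0768] dr [-0.0182  0.0134 -0.0017]
110 ...................................................................
114 ...................................................................
118 .................#.................................................
122 .................................#.................................
126 ...............#..........###############..........................
130 ...............#......#######.........#######......................
134 ...............#...#####...................####....................
138 ...............#..###........................####..................
142 ................####...........................###.................
146 ...............####.............................###................
150 ...............###...............................###...............
154 ...............###.#.............................###...............
158 ...............###...............................###...............
162 ...............###...............................##................
166 ................###.............................###................
170 .................###...........................###.................
174 ..................###.........................###..................
178 ..................###.........................###..................
182 ..................###.........................###..................
186 ..................######...................######..................
190 ..................#######................########..................
194 ....................######...............#####.....................
198 ....................######..............######.....................
202 ....................######............#######......................
```

Emit:
send_rows(
  dr=[
    [0, 0, 0],
    [0, 0, 0],
    [0, 0, 0],
    [0, 0, 0],
    [0, 0, 0],
    [0, 0, 0],
    [0, 0, 0],
    [0, 0, 0],
  ],
  xyz=[
    [-0.15, 0.5, 0],
    [-0.6, 2, 0],
    [-1.4, 4.5, 0],
    [-2.5, 8, 0],
    [-3.7, 12, 0],
    [-4.95, 16, 0],
    [-6.2, 20, 0],
    [-7.45, 24, 0],
  ],
  jaw=[24.5, 24.5, 24.5, 24.5, 24.5, 24.5, 24.5, 24.5],
)

```text
time_s: 16.8
eef_pos: [0.5199, 0.0233, 0.2989]
eef_rot: [-0.001, -0.152, 0.988, 0.0]
wrist_force: [-0.2, -0.4, -2.3]
opening: 0.252
grasp_force: 20.8
```

Emit:
send_rows(
  dr=[
    [0, 0, 0],
    [0, 0, 0],
    [0, 0, 0],
    [0, 0, 0],
    [0, 0, 0],
    [0, 0, 0],
    [0, 0, 0],
    [0, 0, 0],
  ],
  xyz=[
    [-1.25, 4, 0],
    [-2.5, 8, 0],
    [-3.7, 12, 0],
    [-4.8, 15.5, 0],
    [-5.6, 18, 0],
    [-6.05, 19.4, 0],
    [-6.1, 19.8, 0],
    [-6.1, 19.8, 0],
  ],
  jaw=[24.5, 24.5, 24.5, 24.5, 24.5, 24.5, 24.5, 24.5],
)

```text
time_s: 17.8
eef_pos: [0.5194, 0.2277, 0.2994]
eef_rot: [-0.0, -0.152, 0.988, -0.0]
wrist_force: [-0.4, 0.2, -2.7]
opening: 0.249
grasp_force: 20.8
```

```bash
python3 -c "
from h import *
go([.52,.228,.295],107.5)
w=ctrl.calibration('wrist')
im=ctrl.camera('wrist');cv2.imwrite('pics/w9.png',im[:,:,::-1])
print(proj(w,[.4895,.2185,.125]))
v=im.max(2)
for y in range(104,204,3): print(y,''.join(' .:-=+*#%@'[9-int(v[y,x])*10//256] for x in range(262,396,2)))
"
```

```text
t 17.80 p [0.5194 0.2277 0.2994] yaw 107.48 F [-0.4009  0.2083 -2.725 ] open 0.249 g 20.8
 xyz [-0.0688  0.0121  0.4374] dr [-0.0027 -0.0053 -0.003 ]
[320.2306 150.8796]
104 ++++++++===++++++++++++++=-----::--::---------------=++=-::-:......
107 ++++++++==+++++++++###*=-::---::-:-:-::::----------++#***-::.......
110 ++++++++++++++++++*#+-:::::-:::--:-++-:::::::::::::-+****--:.......
113 ++++++++++*++++++++-::::::-::-:::--**-:::::-::::::::-=+=-::........
116 ++++++++++*++++++++-::::::-:::::-:---:::::--:::::::::-----:........
119 +++++++++**++++==++++++----:-:-:-::-::::-::::::--:::-::::::........
122 +++++++++**+++=:--*#++++------=+++++=-::--::::::-=::::::::.........
125 +++++++++**++=:::-+*+++++**##***##*#**#*=--::::::-::::::::.........
128 ++++++++***++-:--=+++++**************#*****+-::::::::::::..........
131 ++++++++***+-::-++++*******+==+*****=+********=::::::::::..........
134 ++++++++***+-:=++++*####*+======+***+==++-=***#+---:::::...........
137 ++++++++***=::++++###**+=-==-====***+=====::=****=-:::::...........
140 ++++++=+***-:-++***#***=--=====--+***======::-+***-:::::......
[... 817 characters left out ...]
::-###=-----==----------------=*##-.:...............
179 ....::::::::..:::-###=:---+#*=------------=*##***=.:...............
182 .....::::::::::::-###=-:---==------------=*######=::...............
185 ......:::::::::::-#####=:::--------:------=#%#%##=::...............
188 .......::::::::.:-##%###=::::...::..::.::=##%####=.................
191 ........::.:::::.-##%##%#=::::..::::::::=#%%%####=:::..............
194 .......:::::::...:==#%%##*:::::.::::::::+#%%##+=--:::..............
197 .......::.:......:::*%#%%*::::::::::::::*##%#*::::.:::.............
200 ..................::*####*:..:::..::::--#####*::::::::............-
203 .................:=*******+=+++++=+++*********=:::::::...........:=
```

```bash
python3 -c "
from h import *
im=cv2.imread('pics/w9.png');v=im.max(2)
print(v[143:161,314:338])
print('row153',list(v[152:155].mean(0).astype(int)[284:374]))
print('col329',list(v[:,326:333].mean(1).astype(int)[114:134]));print('col302',list(v[:,299:301].mean(1).astype(int)[180:202]))
w=ctrl.calibration('wrist');p,r,o=tcp();L=r.inv().apply
def at(uv,z,b=3):
    o_,d=ray(w,(uv[0]-b,uv[1])); oo=L(o_-p);dd=L(d); return (oo+dd*(z-oo[2])/dd[2])*1000
print('rivet',at((325.5,205.6),.0797),'tips',at((328,193),.145),'back',at((329,123),.145),'lugend',at((330,193.4),.145),'mid',at((328.5,155),.145))
print('hole',at((324,152),p[2]-.125),'shaft est',L(np.array([.4895,.2185,.125])-p)*1000)
"
```

```text
[[149 153 153 149 150 149 150 154 156 154 155 155 148 130 103  96  98  98
   97  94  94  95 113 143]
 [147 150 153 155 149 147 150 153 155 156 155 154 148 125  98 100  98 101
   98  98  98  97 116 146]
 [150 150 153 152 149 148 151 151 155 154 153 156 147 135 111  99  98  96
   97  98  96 103 127 147]
 [154 152 151 151 150 149 151 154 152 151 146 143 147 148 128 103  98  97
   97  97  96 107 130 147]
 [149 151 154 149 149 151 154 153 143 131 119 114 126 132 123 102  96  99
   96  96  91  99 118 137]
 [149 152 151 149 151 152 152 146 123  98  84  86  91  98  99  98  98  97
   96  96  94  97 100 124]
 [151 154 150 150 149 152 149 134 101  79  78  75  76  80  83  95  97  99
   93  94  93  91 104 128]
 [150 153 152 149 151 151 146 121  90  74  77  80  76  76  78  95  93  98
   94  94  93  94 116 145]
 [150 151 150 146 151 151 144 116  81  76  79  78  73  72  73  89  98  96
   95  94  92 100 119 146]
 [150 152 150 151 151 155 150 129  97  81  76  78  73  70  78  92  96  96
   94  90  96 106 129 148]
 [155 153 151 149 151 151 153 147 120  94  84  74  75  70  79  91  95  85
   82  90  94 10
[... 2211 characters left out ...]
int64(76), np.int64(76), np.int64(75), np.int64(76), np.int64(82), np.int64(94), np.int64(103), np.int64(99), np.int64(98), np.int64(98)]
col302 [np.int64(56), np.int64(56), np.int64(58), np.int64(60), np.int64(57), np.int64(53), np.int64(55), np.int64(57), np.int64(57), np.int64(62), np.int64(72), np.int64(74), np.int64(72), np.int64(82), np.int64(134), np.int64(187), np.int64(197), np.int64(188), np.int64(191), np.int64(194), np.int64(191), np.int64(174)]
rivet [ 6.4616  2.0433 79.7   ] tips [ -5.3237   5.036  145.    ] back [ 61.897    5.4898 145.    ] lugend [ -5.7377   7.0146 145.    ] mid [ 32.513   5.251 145.   ]
hole [ 29.9343   1.0784 174.46  ] shaft est [ 31.2284   0.6141 174.4724]
```

Emit:
send_rows(
  dr=[
    [0.05, 0, 0],
    [0.15, 0, 0],
    [0.27, 0, 0],
    [0.27, 0, 0],
    [0.27, 0, 0],
    [0.27, 0, 0],
    [0.27, 0, 0],
    [0.27, 0, 0],
  ],
  xyz=[
    [0.03, 0.04, 0],
    [0.08, 0.1, 0],
    [0.14, 0.16, 0.1],
    [0.14, 0.16, 0.3],
    [0.14, 0.16, 0.5],
    [0.14, 0.16, 0.7],
    [0.14, 0.16, 0.7],
    [0.14, 0.16, 0.7],
  ],
  jaw=[24.5, 24.5, 24.5, 24.5, 24.5, 24.5, 24.5, 24.5],
)

```text
time_s: 18.85
eef_pos: [0.5178, 0.2291, 0.2926]
eef_rot: [0.002, -0.152, 0.988, -0.014]
wrist_force: [0.2, -0.7, -1.3]
opening: 0.249
grasp_force: 20.8
```

```bash
cat > m.py <<'E'
from h import *
go([.52,.228,.295],107.5)
w=ctrl.calibration('wrist')
im=ctrl.camera('wrist');v=im.max(2)
for y in range(104,204,3): print(y,''.join(' .:-=+*#%@'[9-int(v[y,x])*10//256] for x in range(276,382,2)))
for y in (150,156): print(y,v[y-1:y+2].mean(0).astype(int)[284:374].tolist())
print(v[110:190,324:331].mean(1).astype(int).tolist())
E
python3 m.py
```

```text
t 18.85 p [0.5178 0.2291 0.2926] yaw 107.49 F [ 0.2221 -0.7129 -1.3177] open 0.249 g 20.8
 xyz [-0.1785 -0.1793 -0.2348] dr [-0.27    0.0001 -0.0025]
104 ++====+++++++++++++=------::---------------------==-:
107 +++==+++++++++*##*+=---::::::----:-------------+**##+
110 ++++=++++++++*#*=-:::--:::------:::::::-::::::-+*****
113 +++++*++++++++=::-:---::::::-=#*-:::::-:::::-::-+**+=
116 +++++*+++++++=---:::--:-::-:--==:::::--:--::::::-----
119 ++++**++++++++++++--:-::-----:--:::::-:-:::--:-::---:
122 ++++**+++=-:=**+++++--=++***+==-:::---:::::=+-::::-:-
125 ++++*+++=--:=**++++**##**#***#***+----:-::::=-:::::::
128 ++++**+=-::-++++*****************#***=-::::::-:::::::
131 +++***+-:--++**********+++*********#***=-::--:::::-::
134 +++***=::-++#*#*****+==-==-=+***++++*****-::::::::::.
137 +++**+---+*****++*+=========+***+==+-=****+*=-::::::.
140 ++***+--=***#*++*+=======--==+***====:-+**#*=:-:::::.
143 +=+**=:-+****++*+=========-==+***+==+=:-+***-::::::..
146 ++++*+--*##*+++*=========--===***+====-:-***=:-::-...
149 +++##+--*#**++**=========+++=*****===+-:-=##*-::-::..
152 ++*##*--###+++**==
[... 1559 characters left out ...]
43, 148, 145, 139, 138, 133, 132, 132, 138, 135, 133, 134, 133, 136, 138, 138, 132, 118, 102, 96, 96, 102, 113, 127, 132, 125, 101, 86, 86, 83, 82, 85, 91, 111, 131, 137, 135, 136, 138, 137, 135, 127, 121, 140, 166, 177, 177, 177, 177, 175, 157, 106, 77, 75, 78, 76, 81, 117, 164, 181, 183, 182, 182, 187, 199, 208]
[179, 179, 179, 180, 179, 179, 179, 179, 179, 178, 177, 157, 102, 76, 78, 78, 79, 79, 83, 89, 99, 110, 128, 147, 152, 149, 150, 150, 152, 153, 152, 153, 153, 153, 151, 152, 153, 150, 140, 121, 94, 81, 77, 76, 79, 89, 107, 129, 136, 140, 143, 142, 140, 138, 133, 135, 140, 144, 141, 139, 139, 132, 120, 94, 89, 128, 154, 159, 158, 158, 158, 159, 158, 159, 158, 158, 158, 160, 176, 198]
```

```bash
python3 -c "
from h import *
w=ctrl.calibration('wrist');p,r,o=tcp()
zr=p[2]-.145
for b in (0,3):
    ring=px(w,(328-b,153),zr);back=px(w,(328-b,121.8),zr);sh=px(w,(328-b,153),.125)
    c=back-.0328*np.array([-.954,-.30,0])  # from back towards gap
    c[1]=0
    u=np.array([-.954,-.30,0]);v=np.array([-.30,.954,0])
    print(b,'shaft',sh,'along x: back',back@u,'bore mid',back@u-.03275,'shaft',sh@u,'| y ring',ring@v,'shaft',sh@v, 'est',np.array([.4895,.2185,0])@u,np.array([.4895,.2185,0])@v)
"
```

```text
0 shaft [0.488  0.2233 0.125 ] along x: back -0.4997628845630242 bore mid -0.5325128845630243 shaft -0.5325435916367476 | y ring 0.06669391860740663 shaft 0.06667325715151223 est -0.532533 0.06159900000000001
3 shaft [0.4889 0.2204 0.125 ] along x: back -0.49977432730241267 bore mid -0.5325243273024127 shaft -0.5325656232960594 | y ring 0.06386961386520403 shaft 0.0636110644334377 est -0.532533 0.06159900000000001
```

Emit:
send_rows(
  dr=[
    [0, 0, 0],
    [0, 0, 0],
    [0, 0, 0],
    [0, 0, 0],
    [0, 0, 0],
    [0, 0, 0],
    [0, 0, 0],
    [0, 0, 0],
  ],
  xyz=[
    [0, 0.01, 0.3],
    [0, 0.02, 0.8],
    [0, 0.03, 1.3],
    [0, 0.05, 1.7],
    [0, 0.06, 2],
    [0, 0.06, 2.2],
    [0, 0.07, 2.4],
    [0, 0.07, 2.5],
  ],
  jaw=[24.5, 24.5, 24.5, 24.5, 24.5, 24.5, 24.5, 24.5],
)

```text
time_s: 19.9
eef_pos: [0.5178, 0.2291, 0.2675]
eef_rot: [0.002, -0.152, 0.988, -0.014]
wrist_force: [-0.2, 0.8, -2.1]
opening: 0.251
grasp_force: 20.8
```

No contact so far. I continue slowly.

Emit:
send_rows(
  dr=[
    [0, 0, 0],
    [0, 0, 0],
    [0, 0, 0],
    [0, 0, 0],
    [0, 0, 0],
    [0, 0, 0],
    [0, 0, 0],
    [0, 0, 0],
  ],
  xyz=[
    [0, 0.01, 0.2],
    [0, 0.01, 0.4],
    [0, 0.02, 0.6],
    [0, 0.02, 0.8],
    [0, 0.03, 0.9],
    [0, 0.03, 1],
    [0, 0.03, 1],
    [0, 0.03, 1],
  ],
  jaw=[24.5, 24.5, 24.5, 24.5, 24.5, 24.5, 24.5, 24.5],
)

```text
time_s: 20.9
eef_pos: [0.5178, 0.2292, 0.2576]
eef_rot: [0.002, -0.152, 0.988, -0.014]
wrist_force: [-0.1, 0.2, -2.9]
opening: 0.247
grasp_force: 20.8
```

```bash
python3 m.py
```

```text
t 20.90 p [0.5178 0.2292 0.2576] yaw 107.49 F [-0.0693  0.1913 -2.9178] open 0.247 g 20.8
 xyz [-0.1799 -0.2828 -3.7288] dr [-0.2702  0.0008 -0.0023]
104 ====++++++++++++++--:::::---::-----------------------
107 +===+++++++++****++==----------------------------++**
110 ++=+++++++++*##*=-:::-:::---:-----:::::-:--::--:=+***
113 ++++++++++++#+-::::----:::-:--+*=-:::::::::::--:-=***
116 +++*+++++++=-:::::---::-:--:--*#+-::::--::::::::::-==
119 +++*++++++-::---===++=-------:---:::::--:::::-:::::--
122 ++**++++=--=+++++++++++*****+==--:::::-::-::=-:::-:-:
125 ++**+++=-++##*+++++******##**#***=--:----::::==::::::
128 ++*+++=+++*##*+=******#**************=-:-:::::=-:::::
131 +***+++++++++***********#***********#**=-::::::::::::
134 +***++++++++*#**********+++++++**++******-::::-::-:-:
137 +***++++++**#***+***++=====-====++*+==****-::::::::::
140 +***++++++#*#*++***========--=====++=--+***-----:::::
143 ***++++++****++**+========-=========+=-:+#***#+-:::::
146 ***+++++*###++**+========-===========+---****+--:::::
149 +**+++++**#*++*+=====-===-=============--=#**-::-::::
152 +##*++++#**++**===
[... 1582 characters left out ...]
1, 152, 151, 148, 145, 145, 147, 150, 151, 149, 148, 146, 149, 151, 148, 136, 123, 108, 102, 101, 107, 118, 135, 148, 151, 152, 151, 148, 148, 146, 144, 147, 147, 149, 151, 153, 153, 152, 150, 150, 152, 153, 143, 130, 126, 142, 160, 165, 163, 144, 100, 78, 78, 81, 79, 82, 119, 166, 179, 177, 180, 177, 178, 184, 183]
[179, 180, 180, 180, 179, 179, 179, 179, 179, 178, 168, 136, 90, 75, 76, 77, 79, 81, 91, 98, 91, 78, 87, 100, 110, 125, 140, 150, 151, 152, 151, 152, 152, 152, 152, 153, 152, 153, 152, 152, 153, 151, 152, 152, 151, 140, 112, 88, 80, 77, 78, 78, 86, 105, 131, 146, 149, 149, 148, 149, 147, 148, 148, 147, 147, 148, 147, 147, 147, 146, 144, 131, 102, 80, 109, 151, 158, 158, 158, 158]
```

Emit:
send_rows(
  dr=[
    [0, 0, 0],
    [0, 0, 0],
    [0, 0, 0],
    [0, 0, 0],
    [0, 0, 0],
    [0, 0, 0],
    [0, 0, 0],
    [0, 0, 0],
  ],
  xyz=[
    [0, 0, 0.1],
    [0, 0.01, 0.2],
    [0, 0.01, 0.3],
    [0, 0.01, 0.4],
    [0, 0.01, 0.45],
    [0, 0.02, 0.5],
    [0, 0.02, 0.5],
    [0, 0.02, 0.5],
  ],
  jaw=[24.5, 24.5, 24.5, 24.5, 24.5, 24.5, 24.5, 24.5],
)

```text
time_s: 21.95
eef_pos: [0.5177, 0.2292, 0.2526]
eef_rot: [0.002, -0.152, 0.988, -0.014]
wrist_force: [-0.4, -0.2, -2.2]
opening: 0.246
grasp_force: 20.8
```

Emit:
send_rows(
  dr=[
    [0, 0, 0],
    [0, 0, 0],
    [0, 0, 0],
    [0, 0, 0],
    [0, 0, 0],
    [0, 0, 0],
    [0, 0, 0],
    [0, 0, 0],
  ],
  xyz=[
    [0, 0, 0.05],
    [0, 0, 0.1],
    [0, 0, 0.15],
    [0, 0, 0.2],
    [0, 0, 0.25],
    [0, 0.01, 0.3],
    [0, 0.01, 0.3],
    [0, 0.01, 0.3],
  ],
  jaw=[24.5, 24.5, 24.5, 24.5, 24.5, 24.5, 24.5, 24.5],
)

```text
time_s: 22.95
eef_pos: [0.5177, 0.2292, 0.2496]
eef_rot: [0.002, -0.152, 0.988, -0.014]
wrist_force: [-0.3, 0.2, -1.7]
opening: 0.247
grasp_force: 20.8
```

Emit:
send_rows(
  dr=[
    [0, 0, 0],
    [0, 0, 0],
    [0, 0, 0],
    [0, 0, 0],
    [0, 0, 0],
    [0, 0, 0],
    [0, 0, 0],
    [0, 0, 0],
  ],
  xyz=[
    [0, 0, 0.05],
    [0, 0, 0.1],
    [0, 0, 0.15],
    [0, 0, 0.2],
    [0, 0.01, 0.2],
    [0, 0.01, 0.2],
    [0, 0.01, 0.2],
    [0, 0.01, 0.2],
  ],
  jaw=[24.5, 24.5, 24.5, 24.5, 24.5, 24.5, 24.5, 24.5],
)

```text
time_s: 23.95
eef_pos: [0.5177, 0.2293, 0.2476]
eef_rot: [0.002, -0.152, 0.988, -0.014]
wrist_force: [-0.0, -0.7, -2.2]
opening: 0.25
grasp_force: 20.8
```

Emit:
send_rows(
  dr=[
    [0, 0, 0],
    [0, 0, 0],
    [0, 0, 0],
    [0, 0, 0],
    [0, 0, 0],
    [0, 0, 0],
    [0, 0, 0],
    [0, 0, 0],
  ],
  xyz=[
    [0, 0, 0.05],
    [0, 0, 0.1],
    [0, 0, 0.15],
    [0, 0, 0.2],
    [0, 0.01, 0.2],
    [0, 0.01, 0.2],
    [0, 0.01, 0.2],
    [0, 0.01, 0.2],
  ],
  jaw=[24.5, 24.5, 24.5, 24.5, 24.5, 24.5, 24.5, 24.5],
)

```text
time_s: 24.95
eef_pos: [0.5177, 0.2293, 0.2456]
eef_rot: [0.002, -0.152, 0.988, -0.014]
wrist_force: [0.8, -0.3, -2.7]
opening: 0.253
grasp_force: 20.8
```

Emit:
send_rows(
  dr=[
    [0, 0, 0],
    [0, 0, 0],
    [0, 0, 0],
    [0, 0, 0],
    [0, 0, 0],
    [0, 0, 0],
    [0, 0, 0],
    [0, 0, 0],
  ],
  xyz=[
    [0, 0, 0.05],
    [0, 0, 0.1],
    [0, 0, 0.15],
    [0, 0, 0.2],
    [0, 0.01, 0.2],
    [0, 0.01, 0.2],
    [0, 0.01, 0.2],
    [0, 0.01, 0.2],
  ],
  jaw=[24.5, 24.5, 24.5, 24.5, 24.5, 24.5, 24.5, 24.5],
)

```text
time_s: 25.95
eef_pos: [0.5177, 0.2293, 0.2436]
eef_rot: [0.002, -0.152, 0.988, -0.014]
wrist_force: [-0.2, 0.2, -1.6]
opening: 0.253
grasp_force: 20.8
```

Emit:
send_rows(
  dr=[
    [0, 0, 0],
    [0, 0, 0],
    [0, 0, 0],
    [0, 0, 0],
    [0, 0, 0],
    [0, 0, 0],
    [0, 0, 0],
    [0, 0, 0],
  ],
  xyz=[
    [0, 0, 0.05],
    [0, 0, 0.1],
    [0, 0, 0.15],
    [0, 0, 0.2],
    [0, 0.01, 0.25],
    [0, 0.01, 0.25],
    [0, 0.01, 0.25],
    [0, 0.01, 0.25],
  ],
  jaw=[24.5, 24.5, 24.5, 24.5, 24.5, 24.5, 24.5, 24.5],
)

```text
time_s: 26.95
eef_pos: [0.5182, 0.2296, 0.2421]
eef_rot: [0.003, -0.152, 0.988, -0.014]
wrist_force: [-0.4, 0.5, 5.7]
opening: 0.246
grasp_force: 21.5
```

```bash
python3 m.py
```

```text
t 26.95 p [0.5182 0.2296 0.2421] yaw 107.49 F [-0.3916  0.4642  5.6601] open 0.246 g 21.5
 xyz [-0.1301 -0.3542 -5.2844] dr [-0.2705  0.0188 -0.0019]
104 ===+++++++++++++++---:------:-:----------------------
107 ==++++++++++**#**+==---:-:::---------------------=+*#
110 +=+++++++++*##*=--::--:-::--:----:::::::----::-::=+#*
113 +++++++++++#*-:-:::--:::::-::-=*=-::::::::::::::--=*#
116 ++*+++++++=-:::-:::--::-::-:--*#*-:::::--::::::-::--=
119 +**++++++-::::-::::--:---=---:-=-::::---:--:-:::::::-
122 +**++++=-:-:::-::--+++*#*###***=-::::-:--::::-::-::::
125 +**+++=-:-++----++**###****#******+-----:-:::-+-:::::
128 +*+++=::-=##*++**#####*++==+**#*#****+=-:-:::::=-::::
131 ***+=---:-=++#######******++====+*****#+-::::::::::::
134 ***+-:---=+*#####**************+=-=******=:::::----::
137 **+-::-=++*####******+++======+++++-+**##*=::::::::::
140 **=-:--++*###******+==-===---====+++-=***#*=:::::::::
143 **---=++*###*****+====-===--=======++==+****-++--::::
146 *+---+++####*+**=====-===--===-======+=+*******+-::::
149 *+---++*###****+--=======--=============+****----:---
152 *+-:+++*###***+=-=
[... 1574 characters left out ...]
1, 151, 151, 148, 146, 145, 148, 152, 151, 148, 147, 147, 149, 150, 153, 153, 153, 151, 151, 150, 149, 147, 145, 147, 150, 153, 150, 150, 151, 147, 146, 146, 146, 147, 149, 150, 152, 151, 152, 152, 151, 151, 151, 143, 129, 117, 111, 112, 112, 101, 80, 77, 77, 79, 79, 82, 118, 161, 177, 179, 178, 177, 179, 180, 179]
[180, 180, 180, 179, 180, 179, 179, 179, 176, 162, 128, 87, 75, 76, 78, 79, 80, 96, 127, 149, 135, 102, 84, 87, 97, 107, 119, 134, 149, 152, 152, 153, 153, 152, 153, 152, 153, 153, 152, 153, 153, 152, 153, 151, 152, 152, 152, 148, 133, 101, 82, 78, 77, 77, 77, 81, 100, 126, 147, 148, 148, 149, 147, 148, 148, 148, 147, 147, 148, 148, 147, 148, 148, 148, 148, 143, 121, 85, 106, 150]
```

The 8 N contact shows the ring lying on the pulley. I now open gradually, following the lugs away from the shaft and holding a light press.

Emit:
send_rows(
  dr=[
    [0, 0, 0],
    [0, 0, 0],
    [0, 0, 0],
    [0, 0, 0],
    [0, 0, 0],
    [0, 0, 0],
    [0, 0, 0],
    [0, 0, 0],
  ],
  xyz=[
    [-0.04, 0, 0.03],
    [-0.09, 0, 0.07],
    [-0.14, 0, 0.1],
    [-0.18, 0, 0.13],
    [-0.23, 0, 0.17],
    [-0.28, 0, 0.2],
    [-0.33, 0, 0.23],
    [-0.36, 0, 0.25],
  ],
  jaw=[26, 28, 30, 32, 34.5, 37, 39.5, 42],
)

```text
time_s: 28.0
eef_pos: [0.5224, 0.2304, 0.2407]
eef_rot: [0.004, -0.152, 0.988, -0.014]
wrist_force: [0.0, 0.1, 11.4]
opening: 0.422
grasp_force: 15.1
```

Emit:
send_rows(
  dr=[
    [0, 0, 0],
    [0, 0, 0],
    [0, 0, 0],
    [0, 0, 0],
    [0, 0, 0],
    [0, 0, 0],
    [0, 0, 0],
    [0, 0, 0],
  ],
  xyz=[
    [-0.05, 0, -0.04],
    [-0.1, 0, -0.03],
    [-0.16, 0, 0],
    [-0.22, 0, 0.03],
    [-0.28, 0, 0.06],
    [-0.34, 0, 0.1],
    [-0.4, 0, 0.14],
    [-0.4, 0, 0.16],
  ],
  jaw=[44, 46.5, 49, 51.5, 54, 56.5, 59, 61],
)

```text
time_s: 29.0
eef_pos: [0.5252, 0.2315, 0.2371]
eef_rot: [0.002, -0.152, 0.988, -0.014]
wrist_force: [0.2, 0.4, 4.9]
opening: 0.611
grasp_force: 6.1
```

```bash
sed -i 's/^for y in (150.*$//;s/^print(v\[110.*$//' m.py; python3 m.py
```

```text
t 29.00 p [0.5252 0.2315 0.2371] yaw 107.48 F [0.1624 0.3914 4.8632] open 0.611 g 6.1
 xyz [ 0.5954 -0.346  -5.7838] dr [-0.2714  0.0042 -0.0027]
104 ==+++++++++##=-:::::----:-:::-----::::::::--:::::-++#
107 +++++++++++=-::::::--::-::--:-*#*=:::::::::::::::-=+#
110 +**++++++=-::::::::--:::::----=*+-::::::-::::::::::-=
113 +*++++++-:-:::-:::--:::::--:-:---:::::---::::::::::::
116 +**+++=-::--::::::--:-:::----:---::::::--::::::::::::
119 ***++=--:+**=:::::--++**#*****+--:::::--:-:::::=-::::
122 **++=:-::=**++==++*#######********=-:--::-:::::--::::
125 **++-:--:=++++++*######*************=----::::::::::::
128 **+-::--+++++++####****+++++++++******-:-::::::::::::
131 **=-::-++++++*###**++=====---====++****-:::::::::::::
134 *+--:=++++++*###**+===-===---==-===++*#*-:::::--:::::
137 *+---+++++++###*+=====-========-=====+*#*-:::=**-::::
140 *=-:=++++++###*+==-======---==========+**=:::+**-::::
143 *-:-+++++++##*+===========--========-==**+-::---::::-
146 *---++++++*##*==--======-=-============+**-:----:::::
149 #=-:-+++++*##+=-=-==--==--========-=-===**=:-----::::
152 #+--++++++*#*+=-======
[... 317 characters left out ...]
:...
170 %%#==-=----=+*#+=====--==========-===+=--------::::..
173 %*=-=++++----=+#*===-===========-===+=-------:---....
176 *----=+++++++++*##*==--==========+*=---=++------:....
179 :-----=++++++++*####*+========++**+----*##=-----:....
182 :::::::-=++++++*##%%%#******##%##*=-----==------::...
185 :::::.:::-++++++###%%#*****#%%%##+-------------:::...
188 :::::::::::::--+*#%%#%*==-=###%#*=------=+#*---...:..
191 ::::::::::::::--+%%#%#+---+#%%#%+-----=*###*--::::...
194 :::::::.:::::::-%%#%%#=---+%%%%%#=-----=***=--:::::..
197 ::::::::.:::::-#%%##%#=---+%%%##%*::::-------:::.....
200 ::::::::.::--=*###%%#-::...=%####*+=:::::::::::::::..
203 :::::::.:-*********##++++++*##********+-:::.::::::::.
```

Emit:
send_rows(
  dr=[
    [0, 0, 0],
    [0, 0, 0],
    [0, 0, 0],
    [0, 0, 0],
    [0, 0, 0],
    [0, 0, 0],
    [0, 0, 0],
    [0, 0, 0],
  ],
  xyz=[
    [0, 0, 0],
    [0, 0, 0],
    [0, 0, 0],
    [0, 0, 0],
    [0, 0, -0.1],
    [0, 0, -0.2],
    [0, 0, -0.4],
    [0, -0.01, -0.6],
  ],
  jaw=[63, 65, 67, 67.5, 67.5, 67.5, 67.5, 67.5],
)

```text
time_s: 30.05
eef_pos: [0.525, 0.2316, 0.2432]
eef_rot: [0.002, -0.152, 0.988, -0.014]
wrist_force: [1.1, 0.2, -1.8]
opening: 0.676
grasp_force: 5.1
```

```bash
python3 m.py
```

```text
t 30.05 p [0.525  0.2316 0.2432] yaw 107.49 F [ 1.1383  0.1593 -1.8087] open 0.676 g 5.1
 xyz [ 0.5818 -0.3438 -5.1739] dr [-0.27    0.0014 -0.0024]
104 ==+++++++++*#+-:::::--:-:::::----:::::::----:::::=+**
107 ++++++++++++-::::::--:::::-:--*#*-:::::--::::::::-=*#
110 ++*++++++=-::::-:::--::::::::-=*+-:::::--:::::::::--=
113 +**+++++-::::::::::-:::::-::::--:::::::-::::::::::::-
116 +**++++-::--::::::---::-:---:---::::::---::::::::::::
119 +**++=-::=##=:-:-:--+++******+=-::::::--::::::-=:::::
122 +*+++-:-:-**++++++*#######*******+-::--:-::::::-:::::
125 ***+-::-:=++++++*#####*************+--:::::::::::::::
128 ***=-:--=+++++*####****++===+++++****+-::::::::-:::::
131 **+-::-=+++++*###**++====----====++***+-:::::::::::::
134 **=-:=++++++*###*++===-===---==-===++**+:::::--::::::
137 **---+++++++###*+=====-===--==-======+**=:::-**+-::::
140 *+-:-++++++*##*+========--====-=======+**-::-+*=:::::
143 *=-:=++++++###+=-====-===--===-====-==+**=:::::-::::-
146 *+--=+++++*##*======-===-=-==-======-==+*=:----::-:::
149 #*-:-+++++*##*=-========-==========-===+*+:::::-:::::
152 #*-:=++++++##+=====
[... 320 characters left out ...]
:...
170 %##===------++*#+====--=============+=-----------:...
173 %*=--=+++=---:=*#*====-===========++=-----------:....
176 +-----=++++++++*###*+=====-=====+*+---=*#*------:....
179 ::::---=++++++++#%%#*#***+++***##*=----+*=-----::....
182 :::::::::=++++++##%#*##**+*#*####+-------------.::...
185 :::::.::::---==+*#%%###**=*%%###*=-------=*---:.::...
188 ::::::::::::::-=+####%*--=#%####+-----=+*##+--:::::..
191 :::::::.::::::::-*#%##*=-=#%%%#*------=*###+--:::::..
194 :.::::::::::::::=%##%%#=-=#%%%##=::-----==---:::.....
197 ::::::::.::::::=#%#%%%*::-#%%#%%*:::.::::---::::.....
200 ::::::::.:::::=##%%#%#=:::+%%%#%%*:::.::::::::::::...
203 ::.......:-+******#%%=:::::*%#*******=:::::::::::::..
```

Emit:
send_rows(
  dr=[
    [0, 0, 0],
    [0, 0, 0],
    [0, 0, 0],
    [0, 0, 0],
    [-0.1, 0, 0],
    [-0.2, 0, 0],
    [-0.27, 0, 0],
    [-0.27, 0, 0],
  ],
  xyz=[
    [0, -0.01, -0.5],
    [0, -0.04, -1.3],
    [0, -0.07, -2.5],
    [0, -0.11, -4],
    [0, -0.15, -5.2],
    [0, -0.17, -6],
    [0, -0.18, -6.3],
    [0, -0.18, -6.3],
  ],
  jaw=[67, 67, 67, 67, 67, 67, 67, 67],
)

```text
time_s: 31.1
eef_pos: [0.525, 0.2314, 0.3059]
eef_rot: [-0.0, -0.152, 0.988, 0.0]
wrist_force: [0.3, 0.2, -1.8]
opening: 0.668
grasp_force: 5.2
```

```bash
python3 m.py; python3 -c "
from h import *
w=ctrl.calibration('wrist')
o=tcp()
for z in (.094,.098): print(proj(w,[.4895,.2185,z]))
go([.504,-.0195,.30],97)"
```

```text
t 31.10 p [0.525  0.2314 0.3059] yaw 107.46 F [ 0.2844  0.2051 -1.8061] open 0.668 g 5.2
 xyz [ 0.5752 -0.1727  1.0929] dr [ 0.001  -0.0011 -0.0059]
104 ++=++++++++#+--::::-::::::-++-:::::::::::::-+****-::.
107 ++*+++++++=-::-:::-:::::::-**-::::--::::::::=**+=-:..
110 ++*++++++-::::::::-::::--:::-::::::-:::::::::----::..
113 ++*++++=-:-=-:::::-::-------:::::--:::::-::::::::-:..
116 ++*+++=::-**+--=-=+*#*#*****+-:::-::::::-=::::::::...
119 +**+++-:::=+++++*####**********=--:-:::::-::::::::...
122 +**++-::-=++++*###***+++===++**#+-:::::::::::::::....
125 +***=-:-=++++*##**+==-=---====+***-::::::::::::-:....
128 ****-:-+++++*##*+===-==---==-===+**-:::-=-::::::.....
131 ***+--=+++++##*+--==-===--=-=====+*+-:-**=::::::.....
134 ***=:-+++++*##+==-===-=--==-==-===**-::--:::::::.....
137 ***=:-+++++##*===-=-==---======-==+*=:::-:::::::.....
140 +*#+-:+++++##*=-===-===++=-====--==*=-::-::::::......
143 *##*--=++++##+=-======**#+=====-===*=:---::::::......
146 ###*---++++*#*=======-+**=-=====--+*=-:---::-:.......
149 ###*=-=##+++#*=-=====--=======-=-=++----:::::........
152 ###*+---=+++*#*====
[... 512 characters left out ...]
:::::::::.::::-:::-------=+*+--::::.........
182 ::.::::::::::::::::=+*=.::=*+=:::------:::...........
185 .::.::::.:::::::::-###=..:+%##::::::::::::::.........
188 ::::.:::.:::::::::-###+:::*###:::::::::::::::........
191 ::.:......:::.:::+#%#%*::-#####=::::::::::::::.......
194 ..........::::::+%#%%%*::-#%##%#=:::::::::::::.......
197 ...........::.:+#%##%%*:::#%##%%#-:::::::::::::......
200 ...........:::=####%%*-:::=#%%###*-:::::::::::.......
203 .........:=*******#%#=::---+%#*******+:::.::::.......
[318.505  139.7382]
[318.4849 140.2346]
t 31.15 p [0.5248 0.2314 0.3056] yaw 107.47 F [ 0.5213  0.1449 -2.5093] open 0.671 g 5.2
 xyz [  9.5162 -23.3097   0.5631] dr [ 0.0001 -0.0068  1.7449]
```

The ring is closed on the shaft: outer width 50 px is about 58 mm, and the lug gap is about 15 px. Returning to the stand.

Emit:
send_rows(
  dr=[
    [0, 0, 0.2],
    [0, 0, 0.5],
    [0, 0, 0.8],
    [0, 0, 1.1],
    [0, 0, 1.4],
    [0, 0, 1.73],
    [0, 0, 1.73],
    [0, 0, 1.73],
  ],
  xyz=[
    [0.4, -1, 0],
    [1.6, -4, 0],
    [3.3, -8, 0],
    [5.1, -12.5, 0],
    [6.9, -17, 0],
    [8.5, -21, 0],
    [9.4, -23, 1],
    [9.5, -23.3, 2.5],
  ],
  jaw=[67, 67, 67, 67, 67, 67, 67, 67],
)

```text
time_s: 32.15
eef_pos: [0.5042, -0.021, 0.2807]
eef_rot: [0.0, -0.06, 0.998, -0.0]
wrist_force: [0.7, 0.7, -1.8]
opening: 0.671
grasp_force: 5.1
```

Emit:
send_rows(
  dr=[
    [0, 0, 0],
    [0, 0, 0],
    [0, 0, 0],
    [0, 0, 0],
    [0, 0, 0],
    [0, 0, 0],
    [0, 0, 0],
    [0, 0, 0],
  ],
  xyz=[
    [0, 0, 1],
    [0, 0, 2],
    [0, 0, 2.5],
    [0, 0, 2.5],
    [0, 0, 2.5],
    [0, 0, 2.5],
    [0, 0, 2.5],
    [0, 0, 2.5],
  ],
  jaw=[67, 67, 67, 67, 67, 67, 67, 67],
)

```text
time_s: 33.15
eef_pos: [0.5044, -0.0192, 0.2561]
eef_rot: [0.0, -0.062, 0.998, -0.0]
wrist_force: [0.3, 0.3, -1.9]
opening: 0.669
grasp_force: 5.2
```

```bash
sed -i 's/range(104,204,3)/range(140,232,3)/;s/range(276,382,2)/range(262,396,2)/' m.py; python3 m.py; python3 -c "
from h import *
go([.5046,-.0206,.155],96.81)
w=ctrl.calibration('wrist')
a=np.radians(96.9);v=np.array([np.cos(a),np.sin(a),0]);u=np.array([-v[1],v[0],0])
for n,P in (('cheek+',[.5045,-.0206,.074]),('slot+19',np.array([.5045,-.0206,.074])+.019*v),('slot-19',np.array([.5045,-.0206,.074])-.019*v),('lip+x',np.array([.5045,-.0206,.084])+.019*v+.011*u),('lip-x',np.array([.5045,-.0206,.084])+.019*v-.011*u)): print(n,proj(w,P)+[3,0])
p,r,o=tcp()
for P in ([.007,0,.074],[.004,0,.1425]): print(proj(w,p+r.apply(P))+[3,0])
"
```

```text
t 33.15 p [ 0.5044 -0.0192  0.2561] yaw 97.10 F [ 0.2618  0.3241 -1.8654] open 0.669 g 5.2
 xyz [-4.6061 24.3397 -3.8879] dr [-0.0009  0.0021 -1.7332]
140 :.:::::=++++==+=+++++===++++++++++++++++++=+++==+++:::.:::.::.:.:::
143 :::::::=++++++++++++=+===+++++=+++++++++=++++++++++:::::::::::::::.
146 :::::::=++=++=+++++=+++==++++++++=++=+++++++++===++::.::::::::::::.
149 :::.::-=+++=++=+=++++=++++++++++==+++++++++===+++++::::::::::::::::
152 ::::-===+++++********#*++++##********######++=++=+=:.::::.:::.:::::
155 ========+*******#######****####******#######+++=+++::::::.::.:::::.
158 ========+******#########***####******#######*+++++=:::.::::::::.:::
161 =========*****###########***####*****########*+=++=:::.:::::.:.:::.
164 =========************#####***####****##+++++++++++=:.:.:::.:::::.::
167 =========*****+=+++=+*####***####****##++++=++++++=:::.::::::::.::.
170 =========*****+++++++*#####***####***#*+++++++++++=:::::::::::.::::
173 =========+*****+*+****#####***####***#*+++++++++++=::::.:.:::.:::..
176 =========+******####+*######***###***#*+++++++++++=:::::::::::.::::
179 ----::::=
[... 908 characters left out ...]
::::::::.:.:.:
218 ::::::::::::::+##%%%#%%%#########%##%#%%%%#%%##-:::::::::.:::::::..
221 ::::::::::::::+%#%##%%%%#######%%##%%%%%%%%%%%#-::.::::::::.::::.::
224 :::::::::::::-#%%#%%%%%%%%%########%#%%%%%%%%%#=::::::::::::..:::::
227 ::::::::::::-####%#%%**#*-:::::::-::=***#%%%%%%%=::::::.::::.::::..
230 ::::::.::::=######%%%+-+*+++++++++++**=-%%%%%%%%%=:::::::.::::..::.
t 33.20 p [ 0.5044 -0.0192  0.2561] yaw 97.11 F [ 0.1132  0.3743 -1.3061] open 0.672 g 5.2
 xyz [-0.0039 -0.1391 10.1083] dr [-0.0005  0.0015  0.0492]
cheek+ [321.7245 177.7294]
slot+19 [338.9468 177.8121]
slot-19 [304.499  177.6467]
lip+x [339.6702 170.3044]
lip-x [339.1891 190.0941]
[322.8274 207.7604]
[322.9318 184.749 ]
```

Emit:
send_rows(
  dr=[
    [0, 0, 0.05],
    [0, 0, 0.05],
    [0, 0, 0.05],
    [0, 0, 0.05],
    [0, 0, 0.05],
    [0, 0, 0.05],
    [0, 0, 0.05],
    [0, 0, 0.05],
  ],
  xyz=[
    [0, -0.14, 0.2],
    [0, -0.14, 0.8],
    [0, -0.14, 2],
    [0, -0.14, 3.5],
    [0, -0.14, 5],
    [0, -0.14, 6.5],
    [0, -0.14, 7.5],
    [0, -0.14, 8],
  ],
  jaw=[67, 67, 67, 67, 67, 67, 67, 67],
)

```text
time_s: 34.2
eef_pos: [0.5043, -0.0205, 0.1751]
eef_rot: [-0.0, -0.059, 0.998, 0.0]
wrist_force: [-0.3, 0.1, -2.5]
opening: 0.67
grasp_force: 5.2
```

Emit:
send_rows(
  dr=[
    [0, 0, 0],
    [0, 0, 0],
    [0, 0, 0],
    [0, 0, 0],
    [0, 0, 0],
    [0, 0, 0],
    [0, 0, 0],
    [0, 0, 0],
  ],
  xyz=[
    [0, 0, 0.3],
    [0, 0, 0.7],
    [0, 0, 1.1],
    [0, 0, 1.4],
    [0, 0, 1.7],
    [0, 0, 1.9],
    [0, 0, 1.9],
    [0, 0, 1.9],
  ],
  jaw=[67, 67, 67, 67, 67, 67, 67, 67],
)

```text
time_s: 35.2
eef_pos: [0.5046, -0.0206, 0.1571]
eef_rot: [0.0, -0.059, 0.998, -0.0]
wrist_force: [-1.0, -0.3, -2.3]
opening: 0.671
grasp_force: 5.2
```

Emit:
send_rows(
  dr=[
    [0, 0, 0],
    [0, 0, 0],
    [0, 0, 0],
    [0, 0, 0],
    [0, 0, 0],
    [0, 0, 0],
    [0, 0, 0],
    [0, 0, 0],
  ],
  xyz=[
    [0, 0, 0.05],
    [0, 0, 0.1],
    [0, 0, 0.15],
    [0, 0, 0.2],
    [0, 0, 0.25],
    [0, 0, 0.25],
    [0, 0, 0.25],
    [0, 0, 0.25],
  ],
  jaw=[67, 67, 67, 67, 67, 67, 67, 67],
)

```text
time_s: 36.2
eef_pos: [0.5045, -0.0206, 0.1545]
eef_rot: [0.0, -0.059, 0.998, -0.0]
wrist_force: [-1.1, 0.0, -1.1]
opening: 0.668
grasp_force: 5.2
```

Emit:
send_rows(
  dr=[
    [0, 0, 0],
    [0, 0, 0],
    [0, 0, 0],
    [0, 0, 0],
    [0, 0, 0],
    [0, 0, 0],
    [0, 0, 0],
    [0, 0, 0],
  ],
  xyz=[
    [0, 0, 0.05],
    [0, 0, 0.1],
    [0, 0, 0.15],
    [0, 0, 0.15],
    [0, 0, 0.15],
    [0, 0, 0.15],
    [0, 0, 0.15],
    [0, 0, 0.15],
  ],
  jaw=[67, 67, 67, 67, 67, 67, 67, 67],
)

```text
time_s: 37.2
eef_pos: [0.5055, -0.0205, 0.1542]
eef_rot: [0.001, -0.059, 0.998, -0.0]
wrist_force: [-0.8, 2.6, 6.7]
opening: 0.672
grasp_force: 5.6
```

Seated with about 8 N on the cheeks. I release and lift clear.

Emit:
send_rows(
  dr=[
    [0, 0, 0],
    [0, 0, 0],
    [0, 0, 0],
    [0, 0, 0],
    [0, 0, 0],
    [0, 0, 0],
    [0, 0, 0],
    [0, 0, 0],
  ],
  xyz=[
    [0, 0, 0],
    [0, 0, 0],
    [0, 0, 0],
    [0, 0, 0],
    [0, 0, 0],
    [0, 0, 0],
    [0, 0, 0],
    [0, 0, 0],
  ],
  jaw=[69, 72, 75, 79, 84, 90, 95, 100],
)

```text
time_s: 38.2
eef_pos: [0.5045, -0.0206, 0.153]
eef_rot: [0.0, -0.059, 0.998, -0.0]
wrist_force: [0.2, -0.1, 0.1]
opening: 1.004
grasp_force: 0.0
```

Emit:
send_rows(
  dr=[
    [0, 0, 0],
    [0, 0, 0],
    [0, 0, 0],
    [0, 0, 0],
    [0, 0, 0],
    [0, 0, 0],
    [0, 0, 0],
    [0, 0, 0],
  ],
  xyz=[
    [0, 0, 0],
    [0, 0, -0.3],
    [0, 0, -1],
    [0, 0, -2.5],
    [0, 0, -4.5],
    [0, 0, -7],
    [0, 0, -9.5],
    [0, 0, -11],
  ],
  jaw=[100, 100, 100, 100, 100, 100, 100, 100],
)

```text
time_s: 39.2
eef_pos: [0.5052, -0.0207, 0.2654]
eef_rot: [0.001, -0.059, 0.998, -0.001]
wrist_force: [-0.1, -0.7, 0.7]
opening: 0.999
grasp_force: 0.0
```

Run:
```python
from h import *
a=ctrl.get_obs();w=ctrl.calibration('wrist');print(a['eef_pos'],a['wrist_force'],a['opening'])
im=ctrl.camera('wrist');v=im.max(2); hs=cv2.cvtColor(im,cv2.COLOR_RGB2HSV)
red=((hs[...,0]<8)|(hs[...,0]>172))&(hs[...,1]>130)&(hs[...,2]>70)
n,l,s,c=cv2.connectedComponentsWithStats(red.astype(np.uint8))
print([(s[i].tolist(),c[i].round(1).tolist()) for i in range(1,n) if s[i,4]>60])
print(proj(w,[.4895,.2185,.098]))
q=proj(w,[.4895,.2185,.098]).astype(int)
for y in range(q[1]-45,q[1]+50,3): print(y,''.join(' .:-=+*#%@'[9-int(v[y,x])*10//256] for x in range(q[0]-50,min(640,q[0]+60),2)))
t=ctrl.camera('top');ct=ctrl.calibration('top');q=proj(ct,[.4895,.2185,.098]).astype(int);print(q);print(t.max(2)[q[1]-14:q[1]+15,q[0]-14:q[0]+15])
```

```text
[ 0.5052 -0.0207  0.2654] [-0.0688 -0.6841  0.6782] 0.9986404982285069
[([282, 17, 12, 10, 73], [287.4, 21.5]), ([266, 76, 19, 9, 113], [274.6, 79.6]), ([494, 82, 123, 35, 2229], [562.9, 93.6]), ([281, 180, 19, 33, 269], [290.4, 195.3]), ([347, 182, 19, 34, 253], [357.2, 199.2]), ([341, 308, 61, 25, 896], [370.3, 320.0]), ([566, 339, 20, 21, 248], [576.0, 350.2])]
[544.1058 192.954 ]
147 %%###**+==+++++*****##*##*++=----::::::::::::::::::--::
150 %%%%%%%%%%%#***#%#######*+=------------::::::::::::::::
153 %%%%%%%%#***########*=----------+=---------::::::::::::
156 %%%%%%#**#**#####*+------------*#*----------:::::::::::
159 %%%%%***#######*=-----------------------------:::::::::
162 %%%#**#######*=--------------------------------:::::::-
165 %%#**#######=------------===++++=---------------::::::=
168 %**#######*=----------+*#%#########*+=-----------::::-+
171 #**######*--=##=-=++*%%#%%%###########*=---------::::=+
174 *#######+---=*#****%%%%%%############***+---+#+--:::=++
177 *######*----+****%%%%%%##########*****+++*++#*=--:-++++
180 *%%###*---=*****%%%%%#########****+=========+=---
[... 4026 characters left out ...]
167 166 156 137 119  99  85  87  80  82  94 102
  125 133 159 164 166 167 167 167 162 147 107]
 [167 166 165 165 167 168 168 167 164 164 157 140 131 131 131 129 138 145
  162 167 166 164 166 166 167 167 147 114  79]
 [166 166 165 165 167 168 168 166 165 164 166 168 169 166 163 164 165 165
  166 166 165 165 166 167 167 156 124  85  52]
 [166 166 166 166 167 168 168 166 165 164 166 169 169 166 154 151 161 165
  166 167 166 164 166 162 151 133 108  83  75]
 [167 166 166 167 168 169 168 167 165 164 166 169 169 162 124 113 155 165
  166 167 166 165 160 142 121 144 140 117 109]
 [167 166 166 165 165 167 167 166 165 164 165 169 169 159 125 127 158 166
  166 167 160 150 142 138 148 161 165 146 138]]
```

```bash
python3 -c "
from bench import ctrl
print(ctrl.hand_in())"
```

```text
the job is handed in; nothing more can be done
None
```

I handed the job in at about 39 s of the 64 s limit: the camera readings show the retaining ring closed around the shaft and down on the pulley, and the pliers are back upright in their stand, turned by perhaps 2–3°.

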